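# Build up a spacer row and tape its length

### The arm

A 6-joint arm with a two-finger parallel gripper is mounted at the origin on the work surface. World frame = base frame: x ahead of the robot, y to its left, z up, the work surface at z = 0. Lengths are in m, angles in rad, forces in N, time in s.
With the tool pointing down it reaches from about 0.325 to 0.9 m from the base axis. Payload 6.1 kg.
Tool frame: the origin (TCP) lies between the finger pads; the fingertips stand arm.tcp_to_tips ahead of it and the grasp point (between the pads) lies 11 mm behind it (arm.tcp_to_tips is the distance from the TCP to the fingertips, in m); z points along the fingers, y is the line along which they close (so a half turn about z gives the same grasp; the last joint's range is limited). The gripper opens to 85 mm and grips with 20 to 120 N. Pads are 22 mm wide; open, the fingers measure 114 mm over their backs; the gripper's body (76 mm by 85 mm) begins 54 mm behind the grasp point. The pads swing forward as they close: fully open they stand 13 mm farther back than shut.
Start: joints at [-1.308, 0.22, 1.526, -0, 1.395, -0.126], TCP at [0.237, -0.578, 0.239] pointing down, gripper open.
Joint ranges: [-2.98, 2.98], [-0.91, 2.08], [0.09, 2.57], [-1.24, 4.39], [0.2, 2.65], [-2.68, 2.68]. Speed limits (rad/s): [2.57, 2.57, 3.01, 3.14, 3.14, 3.14].

### API

Orientations are given as a rotation vector (axis times angle).
In Python, from station import arm gives the robot as it stands. The module is installed in compiled form; this text tells all that it offers.
- The arm moves only by the tool carry_out, never from a script. Its argument "deltas" is a list of rows, each a list of 7 numbers: the shift along the world's x, y, z in units of 0.25 m (1.0 is 0.25 m), then the turn, a rotation vector about the world's x, y, z in units of 90 degrees (1.0 is 90 degrees), then the opening, from 0 (shut) to 1 (fully open). In form: [[dx, dy, dz, ax, ay, az, grip], ...]. A call has exactly 10 rows; each row is the pose to reach, as a shift and turn from the pose commanded when the call began; what a row does not reach only later rows make up. A row lasts 1/12 s, in which the tool goes at most 41.7 mm and 7.16 degrees, less where a joint would pass 70% of its speed; a pose out of reach is approached as far as the arm can. A call with a number of a shift or a turn outside -1 to 1 is refused whole. A call with a gripper value outside its range is refused whole. The fingers move at their own pace and stop on an object; the grip force is fixed at half the most. Time passes only in rows, so rows that repeat a pose let the fingers close, or fill a call up. It gives the time, the measured TCP pose, the force, the opening and the grip force at its end, in the units of the state.
- arm.state(): the state, without advancing time (a new reading comes with each control period).
- arm.snapshot(name): name is "scene" or "top" or "wrist"; returns a dict with "frame" (384x512x3 uint8, red, green, blue), "depth" (384x512 float32, m along the optical axis (not along the pixel's ray), 0 where there is no reading), "intrinsics" (3x3 intrinsics, pixels), "T" (4x4, takes a point from camera to world coordinates); the wrist camera has in their place "T_tool_cam" (4x4, takes a point from camera to tool coordinates, whose origin is the TCP and whose axes are the flange's). Camera axes: x right, y up, looking along -z (the intrinsics and any distortion apply to the point x, -y, -z); pixel columns grow to the right and rows downward; lengths in m; the calibration is good to about 2 mm. A picture is of the moment at which its call begins: read the wrist's pose just before it.
- arm.sign_off(): hands the job in; it is judged then, once.
The state is a dict: "t": time; "joint_pos": joint angles; "joint_vel": joint speeds; "joint_torque": joint torques, N m; "eef_pos": TCP position; "orientation": TCP orientation; "ft_force": force on the tool from outside, world axes, zero at the start; "torque": the same for the moment, N m; "grip_width": opening from 0.0 (shut) to 1.0 (fully open); "grip_force": force on a finger pad.
Only numpy, scipy, OpenCV 4.12 (cv2) and the standard library are available. Lean on these libraries where they do the work, as an engineer would, in place of code of your own. Each camera call takes 0.05 s, during which the arm holds its last target. There are 200 camera calls.

### The job

Lay all the spacer blocks that are on the bench end to end in the length jig, flush against the fence, the longest butted to the end stop and then ever shorter ones, and lay the square flush into the corner between the fence and the free end of the row. Pull the tape out until its pointer is level with the square's edge that touches the row, hold it there for a good second and a half, then let the tape run fully home and put the square back on its cork pad, leaving the row in place and the chisel, pot, glue bottle and screwdriver undisturbed.

Things in the scene. Friction and masses are not known exactly. Their poses are not given: they have to be found in the camera images.
- jig: Fixed wooden length jig on the bench, turned up to 0.1 rad: base board 145 x 610 mm, 10 mm thick, its top at z = 10 mm. Origin in its underside. Own axes: y runs along the fence, away from the end stop and the tape's housing; x points to the fence. Aluminium fence: face at jig x = +45 mm, looking to -x, jig y -230 to +275 mm, 22 mm thick, its top 12 mm above the base (z = 22 mm).
- row_corner (a point): Corner where the row starts, on the base's top, axes as the jig's: jig (45, -170, 10) mm. The fence's face goes from here along +y; the dark wooden end stop's face, looking to +y, 62 mm along -x, 20 mm above the base. Blocks in the row have their centres 20 mm from the fence's face (jig x = +25 mm, z = 30 mm).
- tape (a joint): Sprung tape's pull-out length in m, 0 = home, at most 0.36, growing along the jig's +y. The spring pulls it home with 3.5 N at 0 to 6 N at full length; let go, it runs home by itself, braked to about 0.4 m/s at most.
- tape_tab (a point): Middle of the steel tab at the end of the yellow tape, to be gripped from above: 16 mm along the jig's y, 24 mm along its x, 34 mm high, middle at z = 28 mm, top at z = 45 mm. At jig x = -55 mm, y = -170 mm + pull-out length. The tape's black housing (46 x 76 mm, 52 mm high, fixed on the jig) begins 75 mm behind the tab's middle when home.
- tape_pointer (a point): Tip of the small dark pointer that sticks out of the tab towards the row, at the middle of the tab (same jig y as the tab's middle; jig x = -33.5 mm, z = 15 mm). Level with the end stop's face when home, so the pull-out length is the length from the stop.
- square: Loose flat aluminium L-shaped square with an upright wooden grip, 0.2 kg, 8 mm thick. Origin: outer corner of the L, at the underside. Long leg from the origin 110 mm along +y (x -30 to 0), short leg 75 mm along -x (y 0 to 30). Laid right, its axes are parallel to the jig's: edge x = 0 flush on the fence's face, edge y = 0 flush on the last block's end; it ends short of the tape's track.
- square_grip (a point): Point on the square's wooden grip, in the square's frame at (-15, +65, +30) mm. The grip is 20 mm wide (x), 60 mm long (y from 35 to 95 mm) and its top is 46 mm above the underside: grip it from above across x.
- pad: Fixed cork pad, 135 mm (its x) by 165 mm (its y), 4 mm thick, on which the square lies at the start and must lie at the end. Origin: middle of its underside.
- block105: Plain wooden spacer block, square section 40 x 40 mm, 105 mm long, 0.1 to 0.2 kg, any face up. May be absent. Origin: its centre, 20 mm above what it lies on; own y axis along its length. Told from the other blocks by its length alone.
- block90: Plain wooden spacer block, square section 40 x 40 mm, 90 mm long, 0.1 to 0.2 kg, any face up. May be absent. Origin: its centre, 20 mm above what it lies on; own y axis along its length. Told from the other blocks by its length alone.
- block75: Plain wooden spacer block, square section 40 x 40 mm, 75 mm long, 0.1 to 0.2 kg, any face up. May be absent. Origin: its centre, 20 mm above what it lies on; own y axis along its length. Told from the other blocks by its length alone.
- block60: Plain wooden spacer block, square section 40 x 40 mm, 60 mm long, 0.1 to 0.2 kg, any face up. May be absent. Origin: its centre, 20 mm above what it lies on; own y axis along its length. Told from the other blocks by its length alone.
- chisel: Bystander: loose wood chisel, about 240 mm long, 25 mm high. Origin near its middle.
- pencil_pot: Bystander: loose white pot, 72 mm across, 100 mm high. Origin: middle of its underside.
- glue: Bystander: loose white glue bottle, 56 mm across, 150 mm high. Origin: middle of its underside.
- screwdriver: Bystander: loose screwdriver on the right of the bench.
Mind the look-alikes: they are no part of the job. Leave any turquoise or yellow look-alike of the block90 alone. What is shaped like the block105 but blue is not meant.

How it is judged:
On the way, in this order (a step that is already met when the one before it is completed fails the run):
1. all the blocks lie end to end along the fence, the longest at the stop, then in order of length (x of block105 in the frame of jig between 0.021 and 0.029 m and z of each of block105, block90, block75, block60 in the frame of jig below 0.036 m and angle between the y axis of each of block105, block90, block75, block60 and the y axis of jig, either way round below 0.06 rad and y of block105 in the frame of jig between -0.1215 and -0.1135 m and x of block90 in the frame of jig between 0.021 and 0.029 m and (y of block90 in the frame of jig between -0.129 and -0.121 m or horizontal distance between block90 and block105 below 0.1015 m) and x of block75 in the frame of jig between 0.021 and 0.029 m and (y of block75 in the frame of jig between -0.1365 and -0.1285 m or horizontal distance between block75 and block105 below 0.094 m or horizontal distance between block75 and block90 below 0.0865 m) and x of block60 in the frame of jig between 0.021 and 0.029 m and (y of block60 in the frame of jig between -0.144 and -0.136 m or horizontal distance between block60 and block105 below 0.0865 m or horizontal distance between block60 and block90 below 0.079 m or horizontal distance between block60 and block75 below 0.0715 m)), for 0.2 s.
2. the square lies flush in the corner between the fence and the free end of the row (all of step 1 and x of square in the frame of jig between 0.041 and 0.049 m and z of square in the frame of jig below 0.016 m and angle between the y axis of square and the y axis of jig, either way round below 0.05 rad and (y of block105 in the frame of square between -0.0565 and -0.0485 m or y of block90 in the frame of square between -0.049 and -0.041 m or y of block75 in the frame of square between -0.0415 and -0.0335 m or y of block60 in the frame of square between -0.034 and -0.026 m)), for 0.2 s.
3. the tape is held pulled out with its pointer level with the square's edge (all of step 2 and y of tape_pointer in the frame of square between -0.005 and 0.005 m), for 1 s.
At the end, for the whole second after the job is handed in: The blocks lie in their row, longest first (flush with fence, stop and each other within 4 mm, 0.06 rad), the tape is home within 6 mm, the square lies flat on its pad, grip within 55 mm of the middle. On the way: square flush within 4 mm, 0.05 rad; pointer within 5 mm of its edge, held 1 s (all of step 1 and horizontal distance between square_grip and pad below 0.055 m and height (world z) of square below 0.01 m and angle between square's own z axis and vertical below 0.1 rad and linear speed of square below 0.02 m/s and value of joint tape below 0.006 m); the robot touches nothing.
It fails at once if a bystander is pushed more than 50 mm (distance of any of chisel, pencil_pot, glue, screwdriver from where it was at the start of the episode above 0.05 m).
Of block105, block90, block75, block60 only 3 to 4 are there at a start; the rules pass over those that are not, and their reading is None.
At some moment in a run one of block105, block90, block75, block60, square may be knocked a few centimetres aside while the robot is not near it.
Once in a run the grip may slacken for a moment while it holds something.
It also fails if it takes over 210 s, if anything falls off the work surface, if the arm or the gripper's body presses on something with over 40 N, if the wrist force passes 120 N, or if a joint passes its speed limit or range.

## Working session

There is one attempt and no reset: what is moved stays moved. The work goes in short steps, Python scripts to look and compute and a tool call to move; the robot and the scene stay as the last step left them, time stands still between calls to the robot, and variables do not carry over. Pictures are saved under pics/ and viewed, at most 16 in all, crops included, and the job is handed in when it is done.

Besides the shell and the picture viewer there is one more tool, called after "Call:" as a command line: name --pt "numbers of a row" for each row, then --argument value for the rest. carry_out: Moves the arm, as the interface text tells. Its arguments: {"type":"object","properties":{"deltas":{"type":"array"}},"required":["deltas"]}

```bash
mkdir -p pics
cat > h.py <<'E'
import numpy as np, cv2
from station import arm
from scipy.spatial.transform import Rotation as R
def snap(n):
    st=arm.state(); s=arm.snapshot(n)
    if n=="wrist":
        T=np.eye(4);T[:3,:3]=R.from_rotvec(st["orientation"]).as_matrix();T[:3,3]=st["eef_pos"];s["T"]=T@s["T_tool_cam"]
    return s
def save(s,f): cv2.imwrite(f,s["frame"][:,:,::-1])
def cast(s,px,z):
    K=s["intrinsics"];px=np.atleast_2d(px).astype(float)
    d=np.c_[(px[:,0]-K[0,2])/K[0,0],-(px[:,1]-K[1,2])/K[1,1],-np.ones(len(px))]@s["T"][:3,:3].T
    o=s["T"][:3,3]; return o+d*((z-o[2])/d[:,2])[:,None]
def cloud(s):
    h,w=s["depth"].shape;u,v=np.meshgrid(np.arange(w),np.arange(h));K=s["intrinsics"];D=s["depth"]
    P=np.stack([(u-K[0,2])/K[0,0]*D,-(v-K[1,2])/K[1,1]*D,-D],-1)@s["T"][:3,:3].T+s["T"][:3,3]
    P[D==0]=np.nan; return P
E
python3 - <<'E'
from h import *
st=arm.state();print({k:np.round(v,3) for k,v in st.items()},arm.tcp_to_tips)
for n in("top","scene"):
    s=snap(n);save(s,f"pics/{n}0.png");print(s["intrinsics"],s["T"].round(3))
    np.savez(f"{n}0.npz",**s)
E
```

```text
{'t': np.float64(0.0), 'joint_pos': array([-1.308,  0.221,  1.528, -0.   ,  1.395, -0.126]), 'joint_vel': array([ 0.002,  0.   , -0.001, -0.001, -0.   ,  0.   ]), 'joint_torque': array([-2.000e-03, -4.969e+01, -3.894e+01, -0.000e+00,  1.100e-02,
       -0.000e+00]), 'eef_pos': array([ 0.237, -0.578,  0.238]), 'orientation': array([-3.081, -0.606,  0.   ]), 'ft_force': array([-0.155, -0.226, -0.724]), 'torque': array([ 0.034, -0.009, -0.06 ]), 'grip_force': np.float64(0.0), 'grip_width': np.float64(1.0)} 0.008
[[442.12275461   0.         248.78331797]
 [  0.         442.12275461 192.30067713]
 [  0.           0.           1.        ]] [[ 0.02   0.991 -0.131  0.246]
 [-1.     0.018 -0.02   0.026]
 [-0.017  0.131  0.991  1.67 ]
 [ 0.     0.     0.     1.   ]]
[[371.11539692   0.         255.28904386]
 [  0.         371.11539692 189.18615094]
 [  0.           0.           1.        ]] [[ 0.179 -0.747  0.64   1.24 ]
 [ 0.984  0.141 -0.111 -0.091]
 [-0.007  0.649  0.761  0.972]
 [ 0.     0.     0.     1.   ]]
```

View pics/top0.png

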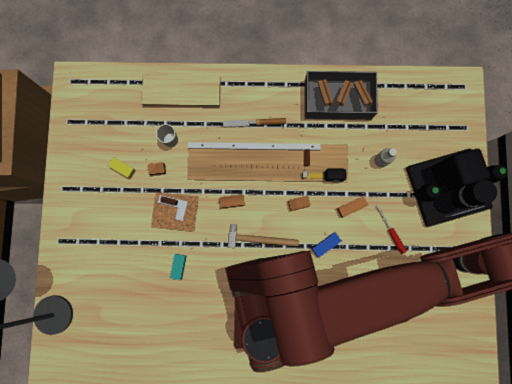

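View pics/scene0.png

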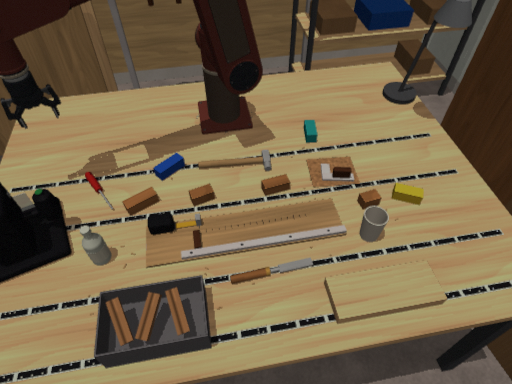

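The top view shows the four brown blocks at (232,201), (299,203), (352,207) and (157,169). The jig fence runs from (189,146) to (319,147), the tape housing is at (335,175) and the tab at (305,175). The square lies on its pad at (175,210). The look-alikes are yellow (121,168), blue (327,244) and turquoise (178,266).

Run:
```python
from h import *
for n in("top","scene"):
    s=dict(np.load(n+"0.npz"));P=cloud(s);f=s["frame"];hsv=cv2.cvtColor(f,cv2.COLOR_RGB2HSV)
    print(n)
    m=((P[...,2]>.03)&(P[...,2]<.048)&(P[...,0]>.3)&(P[...,0]<.75)).astype(np.uint8)
    k,l,st,c=cv2.connectedComponentsWithStats(m,connectivity=4)
    for i in range(1,k):
        if st[i,4]>40:
            v,u=np.where(l==i);w=cast(s,np.c_[u,v],.04)[:,:2]*1000
            r=cv2.minAreaRect(w.astype(np.float32));print(c[i].round(),st[i,4],np.round(P[l==i].mean(0),3),[np.round(a,1) for a in r],hsv[l==i].mean(0).round())
s=dict(np.load("top0.npz"));hsv=cv2.cvtColor(s["frame"],cv2.COLOR_RGB2HSV);P=cloud(s)
m=((hsv[...,1]<60)&(hsv[...,2]>120)).astype(np.uint8);m[:135]=0;m[155:]=0
k,l,st,c=cv2.connectedComponentsWithStats(m)
i=1+np.argmax(st[1:,4]);v,u=np.where(l==i);print(st[i],cv2.minAreaRect(1000*cast(s,np.c_[u,v],.022)[:,:2].astype(np.float32)))
cv2.imwrite("pics/topz.png",cv2.resize(s["frame"][130:240,100:420,::-1],None,fx=2.5,fy=2.5,interpolation=cv2.INTER_CUBIC))
print(cast(s,[[189,146],[319,147],[305,175],[175,210]],.02).round(3))
```

```text
top
[120. 167.] 245 [0.548 0.544 0.04 ] [array([548.2, 544.6]), array([93.1, 39.7]), np.float64(61.0)] [ 30. 166. 168.]
[155. 168.] 169 [0.547 0.412 0.04 ] [array([546.7, 411.3]), array([41.4, 61.5]), np.float64(8.2)] [ 14. 151. 135.]
[420. 170.] 82 [ 0.559 -0.581  0.033] [array([ 553.2, -576.8]), array([52.9, 49.6]), np.float64(19.9)] [119.  29.  20.]
[231. 201.] 261 [0.429 0.123 0.04 ] [array([428.5, 123.3]), array([40.8, 89.4]), np.float64(8.2)] [ 13. 151. 135.]
[299. 203.] 218 [ 0.426 -0.127  0.04 ] [array([ 426.3, -127.5]), array([39.6, 75. ]), np.float64(15.1)] [ 13. 152. 135.]
[353. 206.] 308 [ 0.416 -0.326  0.04 ] [array([ 415.6, -325.3]), array([ 39.7, 105. ]), np.float64(26.1)] [ 14. 151. 148.]
[432. 212.] 42 [ 0.402 -0.619  0.033] [array([ 399.8, -616.7]), array([24.6, 40.8]), np.float64(67.0)] [125.  16.  26.]
scene
[342. 172.] 89 [0.434 0.352 0.041] [array([429.5, 353.6]), array([61.5, 35.8]), np.float64(72.7)] [ 10. 178.  40.]
[162. 170.] 61 [ 0.309 -0.257  0.038] [array([ 307.7, -254.3]), array([31.8, 43.6]), np.float64(26.9)] [110. 214. 100.]
[275. 182.] 281 [0.435 0.
[... 1026 characters left out ...]
  40. 102.]
[162. 229.] 92 [ 0.557 -0.261  0.039] [array([ 555.5, -258.4]), array([32.4, 78.2]), np.float64(18.4)] [90. 62. 10.]
[368. 233.] 65 [0.688 0.348 0.039] [array([684.3, 346.9]), array([59.5, 27.9]), np.float64(41.7)] [18. 42. 79.]
[ 28. 259.] 429 [ 0.588 -0.643  0.034] [array([ 587.6, -637.5]), array([ 53.6, 156.3]), np.float64(16.6)] [111.  37.  14.]
[101. 256.] 82 [ 0.623 -0.436  0.039] [array([ 621.4, -437.6]), array([28.2, 55.5]), np.float64(22.0)] [21. 44. 86.]
[188 142 133   8 790] ((644.4102783203125, 43.26289367675781), (24.97942543029785, 503.811279296875), 0.17461824417114258)
[[ 0.639  0.291  0.02 ]
 [ 0.643 -0.205  0.02 ]
 [ 0.534 -0.152  0.02 ]
 [ 0.392  0.334  0.02 ]]
```

View pics/topz.png

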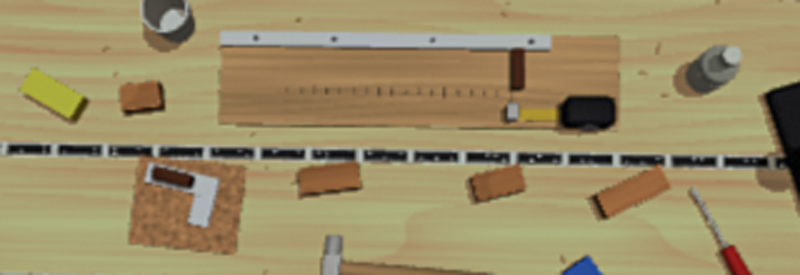

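The zoomed crop shows that all four blocks (105, 90, 75 and 60) are present. It also shows the jig, with its stop at (517,70) and tab at (512,112), and the square on its pad at (185,190). I'll move over the stop and measure with the wrist camera.

Call:
carry_out --pt "0.1 0.16 0.04 0 0 0.07 1" --pt "0.2 0.32 0.1 0 0 0.14 1" --pt "0.3 0.48 0.15 0 0 0.21 1" --pt "0.4 0.64 0.2 0 0 0.28 1" --pt "0.53 0.8 0.2 0 0 0.35 1" --pt "0.53 0.8 0.2 0 0 0.376 1" --pt "0.53 0.8 0.2 0 0 0.376 1" --pt "0.53 0.8 0.2 0 0 0.376 1" --pt "0.53 0.8 0.2 0 0 0.376 1" --pt "0.53 0.8 0.2 0 0 0.376 1"

```text
t: 0.93
eef_pos: [0.3687, -0.3791, 0.2888]
orientation: [-2.773, -1.475, 0.001]
ft_force: [0.2, -0.7, -0.1]
grip_width: 0.996
grip_force: 0.0
```

Call:
carry_out --pt "0.1 0.16 0.1 0 0 0.07 1" --pt "0.2 0.32 0.2 0 0 0.14 1" --pt "0.3 0.48 0.24 0 0 0.21 1" --pt "0.4 0.64 0.24 0 0 0.28 1" --pt "0.52 0.88 0.24 0 0 0.376 1" --pt "0.52 0.88 0.24 0 0 0.376 1" --pt "0.52 0.88 0.24 0 0 0.376 1" --pt "0.52 0.88 0.24 0 0 0.376 1" --pt "0.52 0.88 0.24 0 0 0.376 1" --pt "0.52 0.88 0.24 0 0 0.376 1"

```text
t: 1.77
eef_pos: [0.4989, -0.1599, 0.3488]
orientation: [-2.224, -2.218, 0.002]
ft_force: [0.4, -0.2, 0.6]
grip_width: 1.0
grip_force: 0.0
```

Run:
```python
from h import *
st=arm.state();print(st["t"],st["eef_pos"],st["orientation"],st["joint_pos"])
s=snap("wrist");print(s["T_tool_cam"].round(3),s["intrinsics"],s["T"].round(3));save(s,"pics/w1.png");np.savez("w1.npz",**s)
```

```text
1.7667 [ 0.49885602 -0.15994165  0.34875106] [-2.22403675e+00 -2.21785602e+00  1.62304711e-03] [-4.60393244e-01 -7.26922192e-02  1.63356466e+00 -7.55590821e-04
  1.58171150e+00 -4.57618190e-01]
[[-0.     0.96   0.282  0.072]
 [ 1.     0.    -0.001 -0.   ]
 [-0.001  0.282 -0.96  -0.136]
 [ 0.     0.     0.     1.   ]] [[270.76660428   0.         251.6249685 ]
 [  0.         270.76660428 192.48382421]
 [  0.           0.           1.        ]] [[ 1.     0.003  0.001  0.499]
 [-0.003  0.959  0.282 -0.088]
 [-0.    -0.282  0.959  0.484]
 [ 0.     0.     0.     1.   ]]
```

View pics/w1.png

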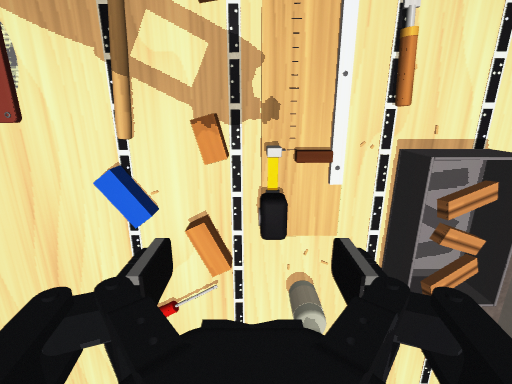

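The wrist view shows the fence from (347,0) to (336,183), the stop at (313,156), the tab at (274,152), and block105 and block75 at (210,245) and (210,139).

Run:
```python
from h import *
s=dict(np.load("w1.npz"));P=cloud(s);hsv=cv2.cvtColor(s["frame"],cv2.COLOR_RGB2HSV);g=cv2.cvtColor(s["frame"],cv2.COLOR_RGB2GRAY).astype(float)
# fence edges by gradient along rows
L=[];Rr=[]
for v in range(5,140,3):
    row=cv2.GaussianBlur(g[v:v+1],(5,1),0)[0];d=np.diff(row)
    sat=hsv[v,320:380,1]<50
    w=np.where(sat)[0]
    if len(w)<6: continue
    u0=320+w[0];u1=320+w[-1]
    L.append([u0-.5,v]);Rr.append([u1+.5,v])
for nm,e,z in(("L10",L,.010),("L22",L,.022),("R22",Rr,.022)):
    w=cast(s,e,z);k=np.polyfit(w[:,1],w[:,0],1);print(nm,k,"x at y=0; resid",np.std(w[:,0]-np.polyval(k,w[:,1])), "range",w[[0,-1],1])
m=((P[...,2]>.016)&(P[...,2]<.026)&(P[...,0]>.6)&(P[...,0]<.68)).astype(np.uint8)
k,l,st,c=cv2.connectedComponentsWithStats(m,connectivity=4);i=1+np.argmax(st[1:,4]);print("fence",st[i],cv2.minAreaRect(1000*P[l==i][:,:2].astype(np.float32)))
m=((P[...,2]>.026)&(P[...,2]<.034)&(P[...,0]>.5)&(P[...,0]<.66)).astype(np.uint8)
k,l,st,c=cv2.connectedComponentsWithStats(m,connectivity=4)
for i in range(1,k):
    if st[i,4]>30:print("stop?",st[i],np.nanmean(P[l==i],0).round(4),cv2.minAreaRect(1000*P[l==i][:,:2].astype(np.float32)))
for nm,lo,hi,a,b in(("tab",.04,.048,.5,.6),("housing",.055,.065,.48,.65)):
    m=((P[...,2]>lo)&(P[...,2]<hi)&(P[...,0]>a)&(P[...,0]<b)&(abs(P[...,1]+.2)<.12)).astype(np.uint8)
    print(nm,m.sum(),cv2.minAreaRect(1000*P[m>0][:,:2].astype(np.float32)))
m=((P[...,2]>.035)&(P[...,2]<.045)&(P[...,0]<.48)&(P[...,0]>.33)).astype(np.uint8)
k,l,st,c=cv2.connectedComponentsWithStats(m,connectivity=4)
for i in range(1,k):
    if st[i,4]>60:print("blk",st[i],np.nanmean(P[l==i],0).round(4),cv2.minAreaRect(1000*P[l==i][:,:2].astype(np.float32)))
```

```text
L10 [-0.00601217  0.63563842] x at y=0; resid 0.0005237561542796879 range [ 0.06888671 -0.12796119]
L22 [-0.00601217  0.63216447] x at y=0; resid 0.0005105050333570531 range [ 0.06492205 -0.12694557]
R22 [-0.00269669  0.65736091] x at y=0; resid 0.0004497814876910147 range [ 0.06484482 -0.12701779]
fence [ 312    0   47  185 2753] ((628.8104248046875, -68.43119812011719), (56.30033493041992, 280.5767517089844), 0.08558674156665802)
stop? [296 151  37  12 443] [ 0.6031 -0.1583  0.0309] ((603.4630737304688, -158.45742797851562), (61.65609359741211, 19.179574966430664), 0.0006075195851735771)
stop? [290 286  26  15  70] [ 0.595  -0.4206  0.0304] ((595.1468505859375, -424.1056823730469), (51.966487884521484, 17.818923950195312), 17.05811309814453)
tab 184 ((536.0747680664062, -209.01150512695312), (137.72921752929688, 41.18703842163086), 83.22550201416016)
housing 1031 ((533.6244506835938, -260.4378967285156), (45.88526916503906, 72.55479431152344), 1.9357482194900513)
blk [ 190  113   37   52 1174] [ 0.4289 -0.1277  0.0408] ((428.7715148925781, -128.57565307617188), (39.990020751953125, 74.83824920654297), 15.413063049316406)
blk [ 185  221   46   56 1180] [ 0.4183 -0.3251  0.0405] ((418.5858459472656, -327.5284729003906), (40.49965286254883, 106.32209014892578), 25.728559494018555)
```

Call:
carry_out --pt "-0.1 -0.15 -0.15 0 0 0.07 1" --pt "-0.2 -0.3 -0.3 0 0 0.14 1" --pt "-0.3 -0.45 -0.45 0 0 0.21 1" --pt "-0.33 -0.6 -0.6 0 0 0.29 1" --pt "-0.33 -0.674 -0.75 0 0 0.29 1" --pt "-0.33 -0.674 -0.9 0 0 0.29 1" --pt "-0.33 -0.674 -0.916 0 0 0.29 1" --pt "-0.33 -0.674 -0.916 0 0 0.29 1" --pt "-0.33 -0.674 -0.916 0 0 0.29 1" --pt "-0.33 -0.674 -0.916 0 0 0.29 1"

```text
t: 2.65
eef_pos: [0.4164, -0.3275, 0.1208]
orientation: [-1.666, -2.662, -0.001]
ft_force: [0.5, -0.6, 0.8]
grip_width: 0.999
grip_force: 0.0
```

```bash
cat >> h.py <<'E'
def blocks(n="top",lo=.034,hi=.046):
    s=snap(n);P=cloud(s);hsv=cv2.cvtColor(s["frame"],cv2.COLOR_RGB2HSV);out=[]
    m=((P[...,2]>lo)&(P[...,2]<hi)&(P[...,0]>.25)&(P[...,0]<.85)&(abs(P[...,1])<.6)&(hsv[...,0]<20)).astype(np.uint8)
    k,l,st,c=cv2.connectedComponentsWithStats(m,connectivity=4)
    for i in range(1,k):
        if st[i,4]>60:
            r=cv2.minAreaRect(1000*P[l==i][:,:2].astype(np.float32));print("blk",st[i][:4],[np.round(a,1) for a in r])
    return s
def pose():
    st=arm.state();a=np.array(st["orientation"]);M=R.from_rotvec(a).as_matrix()
    print("t %.2f"%st["t"],"eef",np.round(st["eef_pos"],4),"phi %.2f"%np.degrees(np.arctan2(-M[1,1],-M[0,1])),"tilt",M[:2,2].round(4),"F",np.round(st["ft_force"],1),"grip",np.round(st["grip_width"],3),np.round(st["grip_force"],1),"j",np.round(st["joint_pos"],2))
E
python3 - <<'E'
from h import *
pose();blocks("wrist")
E
```

```text
t 2.65 eef [ 0.4164 -0.3275  0.1208] phi -154.07 tilt [-0.0005  0.0008] F [ 0.5 -0.6  0.8] grip 0.999 0.0 j [-0.82  0.11  1.88  0.    1.15 -1.27]
blk [351   0  65  27] [array([ 437.6, -160.9]), array([41.5, 14.7]), np.float64(23.8)]
blk [228 141  51 119] [array([ 418.2, -327.9]), array([ 40. , 104.7]), np.float64(26.0)]
```

Call:
carry_out --pt "0.006 0 -0.1 0 0 0 1" --pt "0.006 0 -0.2 0 0 0 1" --pt "0.006 0 -0.3 0 0 0 1" --pt "0.006 0 -0.387 0 0 0 1" --pt "0.006 0 -0.387 0 0 0 1" --pt "0.006 0 -0.387 0 0 0 0" --pt "0.006 0 -0.387 0 0 0 0" --pt "0.006 0 -0.387 0 0 0 0" --pt "0.006 0 -0.387 0 0 0 0" --pt "0.006 0 -0.387 0 0 0 0"

```text
t: 3.53
eef_pos: [0.42, -0.3283, 0.0262]
orientation: [1.661, 2.661, -0.002]
ft_force: [-0.2, -0.3, 6.5]
grip_width: 0.457
grip_force: 62.3
```

Call:
carry_out --pt "0 0 0 0 0 0 0" --pt "0 0 0 0 0 0 0" --pt "0 0 0 0 0 0 0" --pt "0 0 0.1 0 0 0 0" --pt "0 0 0.2 0 0 0 0" --pt "0 0 0.3 0 0 0 0" --pt "0 0 0.4 0 0 0 0" --pt "0 0 0.4 0 0 0 0" --pt "0 0 0.4 0 0 0 0" --pt "0 0 0.4 0 0 0 0"

```text
t: 4.37
eef_pos: [0.4182, -0.3266, 0.1235]
orientation: [1.663, 2.665, -0.0]
ft_force: [0.3, 0.7, -1.2]
grip_width: 0.454
grip_force: 61.3
```

Run:
```python
from h import *
pose();s=snap("wrist");save(s,"pics/w2.png");P=cloud(s)
m=(P[...,2]>.1)&(P[...,2]<.15)&(cv2.cvtColor(s["frame"],cv2.COLOR_RGB2HSV)[...,0]<20)&(cv2.cvtColor(s["frame"],cv2.COLOR_RGB2HSV)[...,1]>90)
print(m.sum(),np.nanmedian(P[m],0),cv2.minAreaRect(1000*P[m][:,:2].astype(np.float32)))
```

```text
t 4.37 eef [ 0.4182 -0.3266  0.1235] phi -153.95 tilt [ 0.0001 -0.0001] F [ 0.3  0.7 -1.2] grip 0.454 61.3 j [-0.81  0.11  1.88  0.    1.15 -1.27]
13987 [ 0.41123833 -0.31094338  0.13822352] ((419.4508972167969, -317.2740478515625), (51.03067398071289, 91.12162780761719), 25.765047073364258)
```

View pics/w2.png

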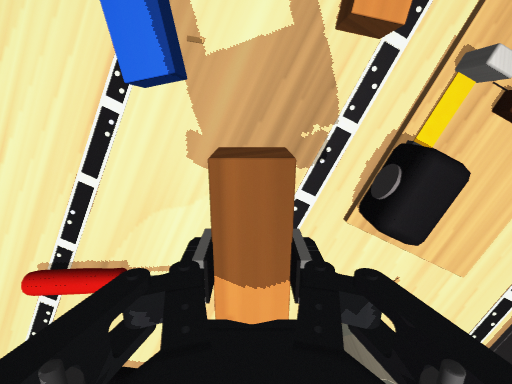

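The picture shows block105 gripped squarely at (252,215), with nothing else touched. Next I carry it to the jig.

Call:
carry_out --pt "0.1 0.12 0 0 0 -0.05 0" --pt "0.2 0.24 0 0 0 -0.1 0" --pt "0.3 0.36 0 0 0 -0.15 0" --pt "0.4 0.48 0 0 0 -0.2 0" --pt "0.5 0.6 0 0 0 -0.25 0" --pt "0.6 0.72 0 0 0 -0.286 0" --pt "0.7 0.84 0 0 0 -0.286 0" --pt "0.78 0.936 0 0 0 -0.286 0" --pt "0.78 0.936 0 0 0 -0.286 0" --pt "0.78 0.936 0 0 0 -0.286 0"

```text
t: 5.25
eef_pos: [0.613, -0.0908, 0.1214]
orientation: [-2.21, -2.229, 0.003]
ft_force: [-0.6, -0.8, -1.5]
grip_width: 0.45
grip_force: 61.3
```

Call:
carry_out --pt "0 0 -0.08 0 0 0 0" --pt "0 0 -0.16 0 0 0 0" --pt "0 0 -0.22 0 0 0 0" --pt "0 0 -0.26 0 0 0 0" --pt "0 0 -0.28 0 0 0 0" --pt "0 0 -0.28 0 0 0 0" --pt "0 0 -0.28 0 0 0 0" --pt "0 0 -0.28 0 0 0 0" --pt "0 0 -0.28 0 0 0 0" --pt "0 0 -0.28 0 0 0 0"

```text
t: 6.08
eef_pos: [0.6141, -0.0931, 0.0547]
orientation: [2.214, 2.226, 0.001]
ft_force: [-0.2, 0.1, -0.5]
grip_width: 0.449
grip_force: 61.4
```

Run:
```python
from h import *
pose();s=snap("wrist");save(s,"pics/w3.png");s=snap("top");P=cloud(s)
m=((P[...,2]>.05)&(P[...,2]<.12)&(P[...,0]>.55)&(P[...,0]<.68)&(abs(P[...,1])<.2));print(m.sum())
```

```text
t 6.08 eef [ 0.6141 -0.0931  0.0547] phi -179.68 tilt [ 0.0017 -0.0005] F [-0.2  0.1 -0.5] grip 0.449 61.4 j [-0.28  0.4   1.67 -0.    1.07 -0.28]
127
```

View pics/w3.png

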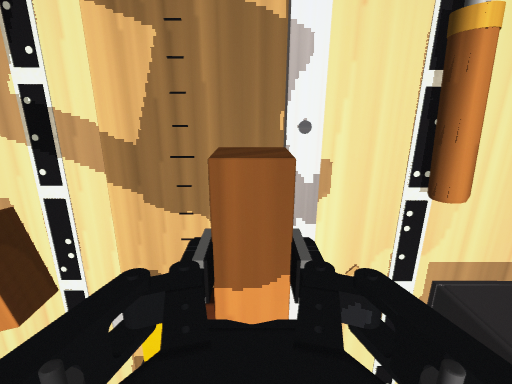

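The block hangs above the base, parallel to the fence (face edge at pixel column 290). Next I lower it.

Call:
carry_out --pt "0 0 -0.03 0 0 0 0" --pt "0 0 -0.05 0 0 0 0" --pt "0 0 -0.065 0 0 0 0" --pt "0 0 -0.075 0 0 0 0" --pt "0 0 -0.079 0 0 0 0" --pt "0 0 -0.079 0 0 0 0" --pt "0 0 -0.079 0 0 0 0" --pt "0 0 -0.079 0 0 0 0" --pt "0 0 -0.079 0 0 0 0" --pt "0 0 -0.079 0 0 0 0"

```text
t: 7.02
eef_pos: [0.6131, -0.0926, 0.036]
orientation: [-2.214, -2.227, 0.002]
ft_force: [-8.6, 3.2, 20.7]
grip_width: 0.453
grip_force: 65.8
```

Call:
carry_out --pt "0 -0.004 0 0 0 0 0" --pt "0 -0.008 0 0 0 0 0" --pt "0 -0.012 0 0 0 0 0" --pt "0 -0.016 0 0 0 0 0" --pt "0 -0.016 0 0 0 0 0" --pt "0 -0.016 0 0 0 0 0" --pt "0 -0.016 0 0 0 0 0" --pt "0 -0.016 0 0 0 0 0" --pt "0 -0.016 0 0 0 0 0" --pt "0 -0.016 0 0 0 0 0"

```text
t: 7.85
eef_pos: [0.6146, -0.0948, 0.0361]
orientation: [-2.215, -2.227, -0.005]
ft_force: [-3.8, 9.8, 17.3]
grip_width: 0.455
grip_force: 65.4
```

Call:
carry_out --pt "0.002 0 0 0 0 0 0" --pt "0.004 0 0 0 0 0 0" --pt "0.006 0 0 0 0 0 0" --pt "0.008 0 0 0 0 0 0" --pt "0.008 0 0 0 0 0 0" --pt "0.008 0 0 0 0 0 0" --pt "0.008 0 0 0 0 0 0" --pt "0.008 0 0 0 0 0 0" --pt "0.008 0 0 0 0 0 0" --pt "0.008 0 0 0 0 0 0"

```text
t: 8.68
eef_pos: [0.6148, -0.0948, 0.036]
orientation: [-2.212, -2.225, -0.0]
ft_force: [-10.7, 9.8, 22.7]
grip_width: 0.454
grip_force: 66.1
```

Run:
```python
from h import *
pose()
```

```text
t 8.68 eef [ 0.6148 -0.0948  0.036 ] phi -179.67 tilt [-0.0025  0.0029] F [-10.7   9.8  22.7] grip 0.454 66.1 j [-0.28  0.43  1.67  0.    1.04 -0.29]
```

Call:
carry_out --pt "0 0 0.002 0 0 0 0" --pt "0 0 0.004 0 0 0 0" --pt "0 0 0.004 0 0 0 0" --pt "0 0 0.004 0 0 0 0" --pt "0 0 0.004 0 0 0 0" --pt "0 0 0.004 0 0 0 0" --pt "0 0 0.004 0 0 0 0" --pt "0 0 0.004 0 0 0 0" --pt "0 0 0.004 0 0 0 0" --pt "0 0 0.004 0 0 0 0"

```text
t: 9.52
eef_pos: [0.6148, -0.0948, 0.036]
orientation: [-2.213, -2.225, -0.001]
ft_force: [-7.2, 9.0, 16.9]
grip_width: 0.452
grip_force: 65.4
```

Call:
carry_out --pt "0 -0.004 0 0 0 0 0" --pt "0 -0.008 0 0 0 0 0" --pt "0 -0.008 0 0 0 0 0" --pt "0 -0.008 0 0 0 0 0" --pt "0 -0.008 0 0 0 0 0" --pt "0 -0.008 0 0 0 0 0" --pt "0 -0.008 0 0 0 0 0" --pt "0 -0.008 0 0 0 0 0" --pt "0 -0.008 0 0 0 0 0" --pt "0 -0.008 0 0 0 0 0"

```text
t: 10.35
eef_pos: [0.6148, -0.0952, 0.0361]
orientation: [-2.211, -2.224, -0.003]
ft_force: [-7.0, 13.3, 17.5]
grip_width: 0.455
grip_force: 65.5
```

Call:
carry_out --pt "0.003 0 0 0 0 0 0" --pt "0.006 0 0 0 0 0 0" --pt "0.006 0 0 0 0 0 0" --pt "0.006 0 0 0 0 0 0" --pt "0.006 0 0 0 0 0 0" --pt "0.006 0 0 0 0 0 0" --pt "0.006 0 0 0 0 0 0" --pt "0.006 0 0 0 0 0 0" --pt "0.006 0 0 0 0 0 0" --pt "0.006 0 0 0 0 0 0"

```text
t: 11.18
eef_pos: [0.6149, -0.0952, 0.036]
orientation: [-2.21, -2.222, 0.0]
ft_force: [-13.8, 13.7, 23.1]
grip_width: 0.452
grip_force: 66.1
```

Run:
```python
from h import *
pose()
```

```text
t 11.18 eef [ 0.6149 -0.0952  0.036 ] phi -179.68 tilt [-0.0057  0.0054] F [-13.8  13.7  23.1] grip 0.452 66.1 j [-0.28  0.44  1.67  0.    1.05 -0.29]
```

Call:
carry_out --pt "0 0 0 0 0 0 1" --pt "0 0 0 0 0 0 1" --pt "0 0 0 0 0 0 1" --pt "0 0 0 0 0 0 1" --pt "0 0 0 0 0 0 1" --pt "0 0 0.08 0 0 0 1" --pt "0 0 0.2 0 0 0 1" --pt "0 0 0.32 0 0 0 1" --pt "0 0 0.44 0 0 0 1" --pt "0 0 0.48 0 0 0 1"

```text
t: 12.02
eef_pos: [0.6196, -0.0998, 0.1602]
orientation: [2.211, 2.223, 0.006]
ft_force: [1.6, -1.0, 1.3]
grip_width: 0.999
grip_force: 0.0
```

Call:
carry_out --pt "-0.09 0.1 0 0 0 0.02 1" --pt "-0.18 0.2 0 0 0 0.04 1" --pt "-0.27 0.3 0 0 0 0.06 1" --pt "-0.36 0.4 0 0 0 0.088 1" --pt "-0.45 0.5 0 0 0 0.088 1" --pt "-0.55 0.6 0 0 0 0.088 1" --pt "-0.65 0.7 0 0 0 0.088 1" --pt "-0.744 0.8 0 0 0 0.088 1" --pt "-0.744 0.868 0 0 0 0.088 1" --pt "-0.744 0.868 0 0 0 0.088 1"

```text
t: 12.85
eef_pos: [0.4295, 0.1204, 0.1542]
orientation: [-2.052, -2.377, -0.001]
ft_force: [0.6, -0.2, 0.4]
grip_width: 1.002
grip_force: 0.0
```

Run:
```python
from h import *
pose();blocks("wrist");s=blocks("top",.034,.056)
```

```text
t 12.85 eef [0.4295 0.1204 0.1542] phi -171.61 tilt [-0.0004  0.001 ] F [ 0.6 -0.2  0.4] grip 1.002 0.0 j [ 0.1  -0.14  2.06  0.    1.22 -0.05]
blk [232 142  44  91] [array([430.8, 122.7]), array([40.1, 89.1]), np.float64(8.4)]
blk [397 345  12  10] [array([627.7, -42. ]), array([ 2. , 13.6]), np.float64(88.5)]
blk [276 148  31  12] [array([611. , -97.3]), array([ 40.5, 113.1]), np.float64(1.0)]
blk [148 162  16  13] [array([548. , 411.4]), array([41.6, 59.6]), np.float64(9.6)]
blk [161 196  16   9] [array([424.9, 355.9]), array([59.4, 20.1]), np.float64(77.2)]
blk [288 196  22  14] [array([ 426.7, -127.9]), array([40.1, 74.8]), np.float64(14.6)]
```

Call:
carry_out --pt "0.005 0.008 -0.13 0 0 0 1" --pt "0.005 0.008 -0.26 0 0 0 1" --pt "0.005 0.008 -0.39 0 0 0 1" --pt "0.005 0.008 -0.48 0 0 0 1" --pt "0.005 0.008 -0.521 0 0 0 1" --pt "0.005 0.008 -0.521 0 0 0 1" --pt "0.005 0.008 -0.521 0 0 0 0" --pt "0.005 0.008 -0.521 0 0 0 0" --pt "0.005 0.008 -0.521 0 0 0 0" --pt "0.005 0.008 -0.521 0 0 0 0"

```text
t: 13.78
eef_pos: [0.4336, 0.1202, 0.0262]
orientation: [2.055, 2.374, 0.003]
ft_force: [-3.3, -0.5, 55.9]
grip_width: 0.458
grip_force: 53.6
```

Call:
carry_out --pt "0 0 0 0 0 0 0" --pt "0 0 0 0 0 0 0" --pt "0 0 0 0 0 0 0" --pt "0 0 0 0 0 0 0" --pt "0 0 0.1 0 0 0 0" --pt "0 0 0.2 0 0 0 0" --pt "0 0 0.3 0 0 0 0" --pt "0 0 0.4 0 0 0 0" --pt "0 0 0.4 0 0 0 0" --pt "0 0 0.4 0 0 0 0"

```text
t: 14.62
eef_pos: [0.4337, 0.1204, 0.1266]
orientation: [2.054, 2.373, 0.006]
ft_force: [-0.6, -0.1, -1.9]
grip_width: 0.452
grip_force: 61.3
```

Run:
```python
from h import *
pose()
```

```text
t 14.62 eef [0.4337 0.1204 0.1266] phi -171.75 tilt [0.0048 0.0005] F [-0.6 -0.1 -1.9] grip 0.452 61.3 j [ 0.1  -0.09  2.08 -0.    1.15 -0.05]
```

Call:
carry_out --pt "0.1 -0.06 0 0 0 -0.03 0" --pt "0.2 -0.12 0 0 0 -0.06 0" --pt "0.3 -0.18 0 0 0 -0.088 0" --pt "0.4 -0.24 0 0 0 -0.088 0" --pt "0.5 -0.3 0 0 0 -0.088 0" --pt "0.6 -0.38 0 0 0 -0.088 0" --pt "0.7 -0.44 0 0 0 -0.088 0" --pt "0.717 -0.466 0 0 0 -0.088 0" --pt "0.717 -0.466 0 0 0 -0.088 0" --pt "0.717 -0.466 0 0 0 -0.088 0"

```text
t: 15.45
eef_pos: [0.6099, 0.0038, 0.1227]
orientation: [-2.214, -2.225, 0.003]
ft_force: [-0.7, 0.2, -1.9]
grip_width: 0.453
grip_force: 61.3
```

Call:
carry_out --pt "0 0 -0.08 0 0 0 0" --pt "0 0 -0.16 0 0 0 0" --pt "0 0 -0.22 0 0 0 0" --pt "0 0 -0.27 0 0 0 0" --pt "0 0 -0.31 0 0 0 0" --pt "0 0 -0.34 0 0 0 0" --pt "0 0 -0.34 0 0 0 0" --pt "0 0 -0.34 0 0 0 0" --pt "0 0 -0.34 0 0 0 0" --pt "0 0 -0.34 0 0 0 0"

```text
t: 16.28
eef_pos: [0.6123, 0.0036, 0.0407]
orientation: [2.214, 2.226, 0.002]
ft_force: [-0.1, -0.2, -0.6]
grip_width: 0.456
grip_force: 61.3
```

Run:
```python
from h import *
pose()
```

```text
t 16.28 eef [0.6123 0.0036 0.0407] phi -179.68 tilt [ 0.002  -0.0002] F [-0.1 -0.2 -0.6] grip 0.456 61.3 j [-0.12  0.4   1.7   0.    1.04 -0.13]
```

Call:
carry_out --pt "0 0 -0.005 0 0 0 0" --pt "0 0 -0.01 0 0 0 0" --pt "0 0 -0.016 0 0 0 0" --pt "0 0 -0.016 0 0 0 0" --pt "0 0 -0.016 0 0 0 0" --pt "0 0 -0.016 0 0 0 0" --pt "0.004 0 -0.016 0 0 0 0" --pt "0.008 0 -0.016 0 0 0 0" --pt "0.008 0 -0.016 0 0 0 0" --pt "0.008 0 -0.016 0 0 0 0"

```text
t: 17.12
eef_pos: [0.6129, 0.0036, 0.0365]
orientation: [-2.214, -2.227, 0.002]
ft_force: [-6.1, 0.2, 8.7]
grip_width: 0.456
grip_force: 62.6
```

Call:
carry_out --pt "0 -0.004 0 0 0 0 0" --pt "0 -0.008 0 0 0 0 0" --pt "0 -0.012 0 0 0 0 0" --pt "0 -0.016 0 0 0 0 0" --pt "0 -0.02 0 0 0 0 0" --pt "0 -0.02 0 0 0 0 0" --pt "0 -0.02 0 0 0 0 0" --pt "0 -0.02 0 0 0 0 0" --pt "0 -0.02 0 0 0 0 0" --pt "0 -0.02 0 0 0 0 0"

```text
t: 17.95
eef_pos: [0.6142, -0.0006, 0.0364]
orientation: [2.215, 2.227, 0.003]
ft_force: [-1.2, 4.1, 5.8]
grip_width: 0.456
grip_force: 62.1
```

Call:
carry_out --pt "0.002 0 0 0 0 0 0" --pt "0.004 0 0 0 0 0 0" --pt "0.006 0 0 0 0 0 0" --pt "0.008 0 0 0 0 0 0" --pt "0.008 0 0 0 0 0 0" --pt "0.008 0 0 0 0 0 0" --pt "0.008 0 0 0 0 0 0" --pt "0.008 0 0 0 0 0 0" --pt "0.008 0 0 0 0 0 0" --pt "0.008 0 0 0 0 0 0"

```text
t: 18.78
eef_pos: [0.6144, -0.0006, 0.0365]
orientation: [-2.213, -2.226, 0.002]
ft_force: [-8.4, 3.1, 12.3]
grip_width: 0.452
grip_force: 63.1
```

Run:
```python
from h import *
pose()
```

```text
t 18.78 eef [ 6.144e-01 -6.000e-04  3.650e-02] phi -179.67 tilt [-0.0027  0.001 ] F [-8.4  3.1 12.3] grip 0.452 63.1 j [-0.13  0.42  1.69  0.    1.04 -0.14]
```

Call:
carry_out --pt "0 -0.004 0 0 0 0 0" --pt "0 -0.008 0 0 0 0 0" --pt "0 -0.01 0 0 0 0 0" --pt "0 -0.01 0 0 0 0 0" --pt "0 -0.01 0 0 0 0 0" --pt "0 -0.01 0 0 0 0 0" --pt "0 -0.01 0 0 0 0 0" --pt "0 -0.01 0 0 0 0 0" --pt "0 -0.01 0 0 0 0 0" --pt "0 -0.01 0 0 0 0 0"

```text
t: 19.62
eef_pos: [0.6147, -0.001, 0.0365]
orientation: [-2.212, -2.225, -0.002]
ft_force: [-6.7, 10.7, 12.4]
grip_width: 0.45
grip_force: 62.9
```

Run:
```python
from h import *
pose()
```

```text
t 19.62 eef [ 0.6147 -0.001   0.0365] phi -179.68 tilt [-0.0019  0.0039] F [-6.7 10.7 12.4] grip 0.45 62.9 j [-0.13  0.42  1.69  0.    1.04 -0.14]
```

Call:
carry_out --pt "0 0 0 0 0 0 1" --pt "0 0 0 0 0 0 1" --pt "0 0 0 0 0 0 1" --pt "0 0 0 0 0 0 1" --pt "0 0 0 0 0 0 1" --pt "0 0 0.08 0 0 0 1" --pt "0 0 0.2 0 0 0 1" --pt "0 0 0.32 0 0 0 1" --pt "0 0 0.44 0 0 0 1" --pt "0 0 0.48 0 0 0 1"

```text
t: 20.45
eef_pos: [0.6182, -0.0045, 0.1609]
orientation: [2.211, 2.223, 0.007]
ft_force: [0.7, 0.1, 1.0]
grip_width: 1.0
grip_force: 0.0
```

Call:
carry_out --pt "-0.1 -0.06 0 0 0 0.03 1" --pt "-0.2 -0.12 0 0 0 0.06 1" --pt "-0.3 -0.18 0 0 0 0.09 1" --pt "-0.4 -0.24 0 0 0 0.12 1" --pt "-0.5 -0.3 0 0 0 0.15 1" --pt "-0.6 -0.4 0 0 0 0.168 1" --pt "-0.7 -0.48 0 0 0 0.168 1" --pt "-0.744 -0.5 0 0 0 0.168 1" --pt "-0.744 -0.5 0 0 0 0.168 1" --pt "-0.744 -0.5 0 0 0 0.168 1"

```text
t: 21.28
eef_pos: [0.4295, -0.129, 0.1554]
orientation: [1.905, 2.497, 0.001]
ft_force: [-0.4, -0.1, -0.5]
grip_width: 1.002
grip_force: 0.0
```

Run:
```python
from h import *
pose();blocks("wrist");s=blocks("top",.034,.056)
```

```text
t 21.28 eef [ 0.4295 -0.129   0.1554] phi -164.68 tilt [0.0007 0.0002] F [-0.4 -0.1 -0.5] grip 1.002 0.0 j [-0.47 -0.13  2.06  0.    1.22 -0.74]
blk [399  46 105 206] [array([594.4, -51. ]), array([  3.1, 194.5]), np.float64(0.1)]
blk [230 151  43  76] [array([ 428.5, -128.6]), array([39.9, 74.8]), np.float64(15.2)]
blk [253 147  52  13] [array([611.6, -50.3]), array([192.3,  42.7]), np.float64(89.7)]
blk [148 162  16  13] [array([547.1, 411. ]), array([40.2, 59.9]), np.float64(8.2)]
blk [161 196  16   9] [array([425.2, 356.5]), array([58.1, 20.1]), np.float64(77.5)]
blk [289 199  13  12] [array([ 422.3, -112.3]), array([39.3, 42.5]), np.float64(14.9)]
```

Call:
carry_out --pt "-0.004 0.002 -0.13 0 0 0 1" --pt "-0.004 0.002 -0.26 0 0 0 1" --pt "-0.004 0.002 -0.39 0 0 0 1" --pt "-0.004 0.002 -0.47 0 0 0 1" --pt "-0.004 0.002 -0.512 0 0 0 1" --pt "-0.004 0.002 -0.512 0 0 0 1" --pt "-0.004 0.002 -0.512 0 0 0 0" --pt "-0.004 0.002 -0.512 0 0 0 0" --pt "-0.004 0.002 -0.512 0 0 0 0" --pt "-0.004 0.002 -0.512 0 0 0 0"

```text
t: 22.22
eef_pos: [0.4298, -0.1289, 0.0292]
orientation: [1.901, 2.497, 0.001]
ft_force: [-2.9, 3.3, 56.6]
grip_width: 0.459
grip_force: 50.9
```

Call:
carry_out --pt "0 0 0 0 0 0 0" --pt "0 0 0 0 0 0 0" --pt "0 0 0 0 0 0 0" --pt "0 0 0 0 0 0 0" --pt "0 0 0.1 0 0 0 0" --pt "0 0 0.2 0 0 0 0" --pt "0 0 0.3 0 0 0 0" --pt "0 0 0.4 0 0 0 0" --pt "0 0 0.4 0 0 0 0" --pt "0 0 0.4 0 0 0 0"

```text
t: 23.05
eef_pos: [0.4298, -0.1291, 0.1296]
orientation: [1.9, 2.496, 0.001]
ft_force: [-0.8, -0.4, -0.8]
grip_width: 0.453
grip_force: 61.3
```

Run:
```python
from h import *
pose()
```

```text
t 23.05 eef [ 0.4298 -0.1291  0.1296] phi -164.57 tilt [ 0.0043 -0.0022] F [-0.8 -0.4 -0.8] grip 0.453 61.3 j [-0.47 -0.1   2.08 -0.    1.16 -0.74]
```

Call:
carry_out --pt "0.1 0.1 0 0 0 -0.03 0" --pt "0.2 0.2 0 0 0 -0.06 0" --pt "0.3 0.3 0 0 0 -0.09 0" --pt "0.4 0.42 0 0 0 -0.12 0" --pt "0.5 0.54 0 0 0 -0.15 0" --pt "0.6 0.66 0 0 0 -0.168 0" --pt "0.7 0.78 0 0 0 -0.168 0" --pt "0.729 0.868 0 0 0 -0.168 0" --pt "0.729 0.868 0 0 0 -0.168 0" --pt "0.729 0.868 0 0 0 -0.168 0"

```text
t: 23.88
eef_pos: [0.6095, 0.0897, 0.1253]
orientation: [-2.211, -2.229, 0.004]
ft_force: [-0.5, -0.8, -0.2]
grip_width: 0.455
grip_force: 61.2
```

Call:
carry_out --pt "0 0 -0.08 0 0 0 0" --pt "0 0 -0.16 0 0 0 0" --pt "0 0 -0.22 0 0 0 0" --pt "0 0 -0.27 0 0 0 0" --pt "0 0 -0.31 0 0 0 0" --pt "0 0 -0.34 0 0 0 0" --pt "0 0 -0.34 0 0 0 0" --pt "0 0 -0.34 0 0 0 0" --pt "0 0 -0.34 0 0 0 0" --pt "0 0 -0.34 0 0 0 0"

```text
t: 24.72
eef_pos: [0.6116, 0.0887, 0.0437]
orientation: [2.214, 2.227, 0.002]
ft_force: [0.2, -0.9, -1.1]
grip_width: 0.45
grip_force: 61.3
```

Run:
```python
from h import *
pose()
```

```text
t 24.72 eef [0.6116 0.0887 0.0437] phi -179.68 tilt [ 0.002 -0.   ] F [ 0.2 -0.9 -1.1] grip 0.45 61.3 j [ 0.02  0.41  1.68 -0.    1.05  0.01]
```

Lower by about 4.6 mm, then push to the fence, then to block90.

Call:
carry_out --pt "0 0 -0.006 0 0 0 0" --pt "0 0 -0.012 0 0 0 0" --pt "0 0 -0.018 0 0 0 0" --pt "0 0 -0.018 0 0 0 0" --pt "0 0 -0.018 0 0 0 0" --pt "0.004 0 -0.018 0 0 0 0" --pt "0.008 0 -0.018 0 0 0 0" --pt "0.008 0 -0.018 0 0 0 0" --pt "0.008 0 -0.018 0 0 0 0" --pt "0.008 0 -0.018 0 0 0 0"

```text
t: 25.55
eef_pos: [0.6124, 0.0888, 0.0394]
orientation: [-2.215, -2.228, 0.001]
ft_force: [-6.3, -1.0, 10.9]
grip_width: 0.45
grip_force: 62.6
```

Call:
carry_out --pt "0 -0.004 0 0 0 0 0" --pt "0 -0.008 0 0 0 0 0" --pt "0 -0.012 0 0 0 0 0" --pt "0 -0.016 0 0 0 0 0" --pt "0 -0.02 0 0 0 0 0" --pt "0 -0.024 0 0 0 0 0" --pt "0 -0.024 0 0 0 0 0" --pt "0 -0.024 0 0 0 0 0" --pt "0 -0.024 0 0 0 0 0" --pt "0 -0.024 0 0 0 0 0"

```text
t: 26.38
eef_pos: [0.6139, 0.0835, 0.0394]
orientation: [2.214, 2.227, 0.004]
ft_force: [0.4, 3.8, 5.3]
grip_width: 0.456
grip_force: 62.1
```

Call:
carry_out --pt "0.002 0 0 0 0 0 0" --pt "0.004 0 0 0 0 0 0" --pt "0.006 0 0 0 0 0 0" --pt "0.008 0 0 0 0 0 0" --pt "0.008 0 0 0 0 0 0" --pt "0.008 0 0 0 0 0 0" --pt "0.008 0 0 0 0 0 0" --pt "0.008 0 0 0 0 0 0" --pt "0.008 0 0 0 0 0 0" --pt "0.008 0 0 0 0 0 0"

```text
t: 27.22
eef_pos: [0.6141, 0.0836, 0.0394]
orientation: [-2.214, -2.227, 0.001]
ft_force: [-7.5, 3.4, 12.4]
grip_width: 0.45
grip_force: 62.9
```

Run:
```python
from h import *
pose()
```

```text
t 27.22 eef [0.6141 0.0836 0.0394] phi -179.67 tilt [-0.0016  0.001 ] F [-7.5  3.4 12.4] grip 0.45 62.9 j [0.01 0.42 1.68 0.   1.04 0.  ]
```

Call:
carry_out --pt "0 -0.004 0 0 0 0 0" --pt "0 -0.008 0 0 0 0 0" --pt "0 -0.01 0 0 0 0 0" --pt "0 -0.01 0 0 0 0 0" --pt "0 -0.01 0 0 0 0 0" --pt "0 -0.01 0 0 0 0 0" --pt "0 -0.01 0 0 0 0 0" --pt "0 -0.01 0 0 0 0 0" --pt "0 -0.01 0 0 0 0 0" --pt "0 -0.01 0 0 0 0 0"

```text
t: 28.05
eef_pos: [0.6141, 0.0835, 0.0394]
orientation: [-2.213, -2.225, -0.004]
ft_force: [-6.2, 12.3, 11.5]
grip_width: 0.449
grip_force: 62.7
```

Call:
carry_out --pt "0 0 0 0 0 0 1" --pt "0 0 0 0 0 0 1" --pt "0 0 0 0 0 0 1" --pt "0 0 0 0 0 0 1" --pt "0 0 0 0 0 0 1" --pt "0 0 0.08 0 0 0 1" --pt "0 0 0.2 0 0 0 1" --pt "0 0 0.32 0 0 0 1" --pt "0 0 0.44 0 0 0 1" --pt "0 0 0.56 0 0 0 1"

```text
t: 28.88
eef_pos: [0.6145, 0.0798, 0.1792]
orientation: [-2.216, -2.227, 0.001]
ft_force: [0.1, -0.5, -0.5]
grip_width: 1.0
grip_force: 0.0
```

Call:
carry_out --pt "-0.06 0.12 0 0 0 0 1" --pt "-0.12 0.24 0 0 0 0 1" --pt "-0.18 0.36 0 0 0 0 1" --pt "-0.24 0.48 0 0 0 0 1" --pt "-0.26 0.6 0 0 0 0.09 1" --pt "-0.26 0.72 0 0 0 0.09 0.7" --pt "-0.26 0.8 0 0 0 0.09 0.7" --pt "-0.26 0.8 0 0 0 0.09 0.7" --pt "-0.26 0.8 0 0 0 0.09 0.7" --pt "-0.26 0.8 0 0 0 0.09 0.7"

```text
t: 29.72
eef_pos: [0.5497, 0.2794, 0.1777]
orientation: [2.052, 2.378, -0.001]
ft_force: [-0.3, -0.8, 0.1]
grip_width: 0.698
grip_force: 0.0
```

Run:
```python
from h import *
pose();s=blocks("wrist");s=blocks("top",.034,.056)
s=snap("wrist");save(s,"pics/w4.png")
P=cloud(s);m=(P[...,2]>.08)&(P[...,2]<.11)&(P[...,0]>.6)&(P[...,1]>.3)&(P[...,1]<.5);print(m.sum())
if m.sum()>10:print(cv2.minEnclosingCircle(1000*P[m][:,:2].astype(np.float32)))
s=snap("top");P=cloud(s);m=(P[...,2]>.08)&(P[...,2]<.11)&(P[...,0]>.6)&(P[...,1]>.25)&(P[...,1]<.5);print(m.sum())
if m.sum()>10:print(cv2.minEnclosingCircle(1000*P[m][:,:2].astype(np.float32)))
```

```text
t 29.72 eef [0.5497 0.2794 0.1777] phi -171.59 tilt [-0.0004 -0.0007] F [-0.3 -0.8  0.1] grip 0.698 0.0 j [ 0.34  0.25  1.61 -0.    1.28  0.2 ]
blk [251   8  46  75] [array([549.5, 411.2]), array([39.7, 59.9]), np.float64(8.3)]
blk [136  59  20  63] [array([436.6, 355.5]), array([59. ,  3.5]), np.float64(79.3)]
blk [388  85  32  60] [array([684.9, 369.8]), array([22.6, 54.2]), np.float64(7.3)]
blk [352  92  13  50] [array([642.7, 361.5]), array([11.7, 46.8]), np.float64(13.2)]
blk [446 131  66 162] [array([800. , 276.5]), array([  3.9, 190.1]), np.float64(0.1)]
blk [267 312  34  10] [array([612.1, 120.9]), array([41.3, 11.7]), np.float64(15.2)]
blk [233 147  75  13] [array([612.2, -18.3]), array([ 42.6, 278.3]), np.float64(0.1)]
4128
((668.270263671875, 367.2871398925781), 36.23431396484375)
0
```

View pics/w4.png

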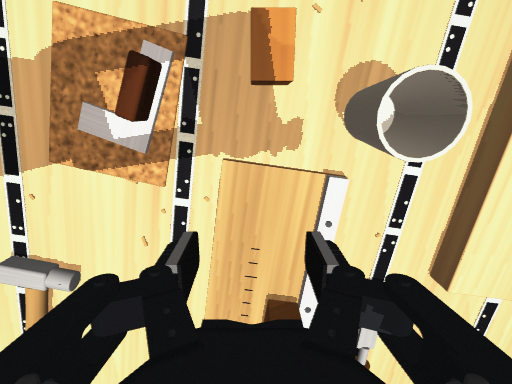

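The wrist view shows block60 at (273,45), the pot at (435,113) well clear of the fingers, and the square on its pad at (130,95). I pick block60 with a narrower opening.

Call:
carry_out --pt "0 0.13 0 0 0 0 0.7" --pt "0 0.26 0 0 0 0 0.7" --pt "0 0.39 0 0 0 0 0.7" --pt "0 0.5 0 0 0 0 0.7" --pt "0 0.527 0 0 0 0 0.7" --pt "0 0.527 -0.12 0 0 0 0.7" --pt "0 0.527 -0.25 0 0 0 0.7" --pt "0 0.527 -0.25 0 0 0 0.7" --pt "0 0.527 -0.25 0 0 0 0.7" --pt "0 0.527 -0.25 0 0 0 0.7"

```text
t: 30.75
eef_pos: [0.5505, 0.4114, 0.1169]
orientation: [2.053, 2.377, 0.001]
ft_force: [0.8, -0.4, 0.4]
grip_width: 0.702
grip_force: 0.0
```

Run:
```python
from h import *
pose();s=blocks("wrist")
```

```text
t 30.75 eef [0.5505 0.4114 0.1169] phi -171.64 tilt [0.0008 0.0003] F [ 0.8 -0.4  0.4] grip 0.702 0.0 j [ 0.53  0.47  1.45 -0.    1.22  0.38]
blk [226 167  50  70] [array([549.2, 411.7]), array([39.9, 60. ]), np.float64(8.1)]
blk [ 95 208  29  66] [array([436.6, 359.3]), array([17.9, 59.6]), np.float64(5.8)]
blk [342 234  55  25] [array([655. , 390.9]), array([46.2, 11.4]), np.float64(29.1)]
blk [484 280  28  59] [array([799.9, 337.8]), array([ 4.6, 66.1]), np.float64(0.8)]
```

Call:
carry_out --pt "-0.004 0 -0.12 0 0 0 0.7" --pt "-0.004 0 -0.24 0 0 0 0.7" --pt "-0.004 0 -0.352 0 0 0 0.7" --pt "-0.004 0 -0.352 0 0 0 0.7" --pt "-0.004 0 -0.352 0 0 0 0" --pt "-0.004 0 -0.352 0 0 0 0" --pt "-0.004 0 -0.352 0 0 0 0" --pt "-0.004 0 -0.352 0 0 0 0" --pt "-0.004 0 -0.352 0 0 0 0" --pt "-0.004 0 -0.352 0 0 0 0"

```text
t: 31.63
eef_pos: [0.5505, 0.4129, 0.0306]
orientation: [2.051, 2.377, 0.007]
ft_force: [0.5, -0.4, 7.3]
grip_width: 0.454
grip_force: 64.0
```

Call:
carry_out --pt "0 0 0 0 0 0 0" --pt "0 0 0 0 0 0 0" --pt "0 0 0.1 0 0 0 0" --pt "0 0 0.2 0 0 0 0" --pt "0 0 0.3 0 0 0 0" --pt "0 0 0.4 0 0 0 0" --pt "0 0 0.48 0 0 0 0" --pt "0 0 0.48 0 0 0 0" --pt "0 0 0.48 0 0 0 0" --pt "0 0 0.48 0 0 0 0"

```text
t: 32.47
eef_pos: [0.5481, 0.4116, 0.1466]
orientation: [-2.052, -2.378, 0.002]
ft_force: [-0.3, -0.4, -1.2]
grip_width: 0.452
grip_force: 63.2
```

Run:
```python
from h import *
pose()
```

```text
t 32.47 eef [0.5481 0.4116 0.1466] phi -171.58 tilt [-0.0011 -0.0006] F [-0.3 -0.4 -1.2] grip 0.452 63.2 j [0.53 0.44 1.44 0.   1.27 0.38]
```

Call:
carry_out --pt "0 -0.12 0 0 0 0 0" --pt "0.02 -0.24 0 0 0 0 0" --pt "0.06 -0.36 0 0 0 -0.03 0" --pt "0.12 -0.48 0 0 0 -0.06 0" --pt "0.18 -0.6 0 0 0 -0.089 0" --pt "0.24 -0.72 0 0 0 -0.089 0" --pt "0.256 -0.84 0 0 0 -0.089 0" --pt "0.256 -0.9 0 0 0 -0.089 0" --pt "0.256 -0.9 0 0 0 -0.089 0" --pt "0.256 -0.9 0 0 0 -0.089 0"

```text
t: 33.3
eef_pos: [0.6116, 0.1863, 0.1458]
orientation: [-2.214, -2.226, 0.003]
ft_force: [-0.2, 0.3, -0.8]
grip_width: 0.456
grip_force: 63.1
```

Call:
carry_out --pt "0 -0.08 0 0 0 0 0" --pt "0 -0.124 -0.08 0 0 0 0" --pt "0 -0.124 -0.2 0 0 0 0" --pt "0 -0.124 -0.3 0 0 0 0" --pt "0 -0.124 -0.36 0 0 0 0" --pt "0 -0.124 -0.4 0 0 0 0" --pt "0 -0.124 -0.4 0 0 0 0" --pt "0 -0.124 -0.4 0 0 0 0" --pt "0 -0.124 -0.4 0 0 0 0" --pt "0 -0.124 -0.4 0 0 0 0"

```text
t: 34.13
eef_pos: [0.614, 0.1565, 0.0494]
orientation: [2.212, 2.229, 0.004]
ft_force: [-0.3, 0.4, 0.1]
grip_width: 0.447
grip_force: 63.2
```

Run:
```python
from h import *
pose()
```

```text
t 34.13 eef [0.614  0.1565 0.0494] phi -179.57 tilt [0.003  0.0005] F [-0.3  0.4  0.1] grip 0.447 63.2 j [0.13 0.43 1.64 0.   1.07 0.12]
```

Call:
carry_out --pt "-0.006 0 0 0 0 0 0" --pt "-0.006 0 -0.012 0 0 0 0" --pt "-0.006 0 -0.024 0 0 0 0" --pt "-0.006 0 -0.036 0 0 0 0" --pt "-0.006 0 -0.039 0 0 0 0" --pt "-0.006 0 -0.039 0 0 0 0" --pt "-0.006 0 -0.039 0 0 0 0" --pt "-0.006 0 -0.039 0 0 0 0" --pt "-0.006 0 -0.039 0 0 0 0" --pt "-0.006 0 -0.039 0 0 0 0"

```text
t: 34.97
eef_pos: [0.6116, 0.1559, 0.0405]
orientation: [2.213, 2.229, 0.0]
ft_force: [-8.3, -2.1, 17.6]
grip_width: 0.451
grip_force: 65.3
```

Call:
carry_out --pt "0 -0.004 0 0 0 0 0" --pt "0 -0.008 0 0 0 0 0" --pt "0 -0.012 0 0 0 0 0" --pt "0 -0.016 0 0 0 0 0" --pt "0 -0.02 0 0 0 0 0" --pt "0 -0.024 0 0 0 0 0" --pt "0 -0.028 0 0 0 0 0" --pt "0 -0.03 0 0 0 0 0" --pt "0 -0.03 0 0 0 0 0" --pt "0 -0.03 0 0 0 0 0"

```text
t: 35.8
eef_pos: [0.6131, 0.1521, 0.0406]
orientation: [-2.214, -2.228, -0.012]
ft_force: [-0.3, 12.6, 9.9]
grip_width: 0.452
grip_force: 64.4
```

Call:
carry_out --pt "0.002 0 0 0 0 0 0" --pt "0.004 0 0 0 0 0 0" --pt "0.006 0 0 0 0 0 0" --pt "0.008 0 0 0 0 0 0" --pt "0.008 0 0 0 0 0 0" --pt "0.008 0 0 0 0 0 0" --pt "0.008 0 0 0 0 0 0" --pt "0.008 0 0 0 0 0 0" --pt "0.008 0 0 0 0 0 0" --pt "0.008 0 0 0 0 0 0"

```text
t: 36.63
eef_pos: [0.6133, 0.1521, 0.0405]
orientation: [-2.211, -2.227, -0.007]
ft_force: [-8.6, 11.8, 15.0]
grip_width: 0.45
grip_force: 65.2
```

Run:
```python
from h import *
pose()
```

```text
t 36.63 eef [0.6133 0.1521 0.0405] phi -179.60 tilt [0.0008 0.0053] F [-8.6 11.8 15. ] grip 0.45 65.2 j [0.12 0.44 1.65 0.01 1.05 0.11]
```

Call:
carry_out --pt "0.003 0 0 0 0 0 0" --pt "0.006 0 0 0 0 0 0" --pt "0.006 0 0 0 0 0 0" --pt "0.006 0 0 0 0 0 0" --pt "0.006 0 0 0 0 0 0" --pt "0.006 0 0 0 0 0 0" --pt "0.006 0 0 0 0 0 0" --pt "0.006 0 0 0 0 0 0" --pt "0.006 0 0 0 0 0 0" --pt "0.006 0 0 0 0 0 0"

```text
t: 37.47
eef_pos: [0.6135, 0.1521, 0.0406]
orientation: [-2.21, -2.226, -0.003]
ft_force: [-14.2, 10.9, 20.9]
grip_width: 0.451
grip_force: 65.9
```

Call:
carry_out --pt "0 0 0 0 0 0 1" --pt "0 0 0 0 0 0 1" --pt "0 0 0 0 0 0 1" --pt "0 0 0 0 0 0 1" --pt "0 0 0 0 0 0 1" --pt "0 0 0.08 0 0 0 1" --pt "0 0 0.2 0 0 0 1" --pt "0 0 0.32 0 0 0 1" --pt "0 0 0.44 0 0 0 1" --pt "0 0 0.56 0 0 0 1"

```text
t: 38.3
eef_pos: [0.6145, 0.148, 0.1788]
orientation: [-2.214, -2.228, 0.001]
ft_force: [0.6, 0.2, 0.0]
grip_width: 0.997
grip_force: 0.0
```

Call:
carry_out --pt "-0.1 0 0 0 0 0 1" --pt "-0.2 0 0.1 0 0 0 1" --pt "-0.3 0 0.2 0 0 0 1" --pt "-0.4 0 0.3 0 0 0 1" --pt "-0.4 0 0.4 0 0 0 1" --pt "-0.4 0 0.4 0 0 0 1" --pt "-0.4 0 0.4 0 0 0 1" --pt "-0.4 0 0.4 0 0 0 1" --pt "-0.4 0 0.4 0 0 0 1" --pt "-0.4 0 0.4 0 0 0 1"

```text
t: 39.13
eef_pos: [0.5142, 0.1481, 0.2759]
orientation: [-2.213, -2.228, 0.004]
ft_force: [0.8, 0.9, -0.4]
grip_width: 0.997
grip_force: 0.0
```

Run:
```python
from h import *
pose();s=blocks("wrist",.034,.056);save(s,"pics/w5.png");np.savez("w5.npz",**s);blocks("top",.034,.056)
```

```text
t 39.13 eef [0.5142 0.1481 0.2759] phi -179.61 tilt [-0.0031 -0.0005] F [ 0.8  0.9 -0.4] grip 0.997 0.0 j [ 0.13 -0.02  1.71 -0.    1.45  0.13]
blk [166   0  23  23] [array([423.6, 339.1]), array([24. , 20.2]), np.float64(78.2)]
blk [360   0  36  15] [array([660.1, 340.5]), array([ 9.3, 41.2]), np.float64(73.7)]
blk [460   0  35 145] [array([800.2, 266.5]), array([  5.3, 170.8]), np.float64(0.6)]
blk [299 143  44 192] [array([614. ,  27.1]), array([ 41.4, 309.5]), np.float64(0.4)]
blk [235 147  71  13] [array([612.7, -18.6]), array([ 43.9, 263.7]), np.float64(0.4)]
blk [161 196  16   9] [array([425.4, 356.2]), array([58.2, 20.3]), np.float64(77.9)]
```

View pics/w5.png

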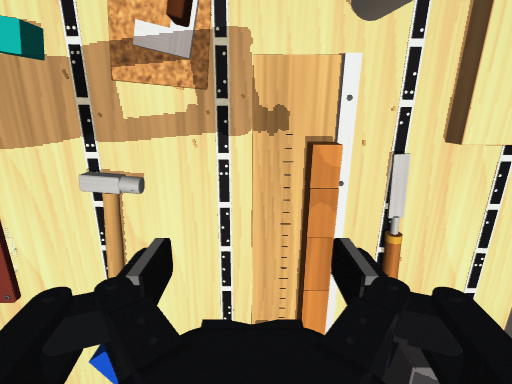

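The row shows four blocks in order, tight together and against the fence (pixels (321,142) to (314,330)). Next I hover over the square.

Call:
carry_out --pt "-0.05 0.1 -0.05 0 0 -0.03 1" --pt "-0.1 0.2 -0.1 0 0 -0.06 1" --pt "-0.15 0.3 -0.15 0 0 -0.09 1" --pt "-0.2 0.4 -0.2 0 0 -0.139 1" --pt "-0.25 0.5 -0.25 0 0 -0.139 1" --pt "-0.3 0.6 -0.3 0 0 -0.139 0.7" --pt "-0.347 0.7 -0.35 0 0 -0.139 0.7" --pt "-0.347 0.828 -0.464 0 0 -0.139 0.7" --pt "-0.347 0.828 -0.464 0 0 -0.139 0.7" --pt "-0.347 0.828 -0.464 0 0 -0.139 0.7"

```text
t: 40.07
eef_pos: [0.4258, 0.3556, 0.1585]
orientation: [-2.44, -1.978, 0.01]
ft_force: [-0.3, -0.6, -0.6]
grip_width: 0.698
grip_force: 0.0
```

Run:
```python
from h import *
pose();s=blocks("wrist",.044,.058);save(s,"pics/w6.png")
P=cloud(s);hsv=cv2.cvtColor(s["frame"],cv2.COLOR_RGB2HSV)
m=((P[...,2]>.008)&(P[...,2]<.016)&(hsv[...,1]<60)&(hsv[...,2]>90)).astype(np.uint8)
k,l,st,c=cv2.connectedComponentsWithStats(m);i=1+np.argmax(st[1:,4]);print(st[i]);w=1000*P[l==i][:,:2].astype(np.float32)
r=cv2.minAreaRect(w);print(r,cv2.boxPoints(r))
```

```text
t 40.07 eef [0.4258 0.3556 0.1585] phi 168.05 tilt [-0.0053 -0.0033] F [-0.3 -0.6 -0.6] grip 0.698 0.0 j [ 0.55  0.13  1.79 -0.    1.23  0.76]
blk [479  90  33  71] [array([646.5, 368.8]), array([61. , 23.9]), np.float64(86.3)]
blk [243 158  22  62] [array([427.2, 357.6]), array([59.5, 20. ]), np.float64(77.5)]
blk [451 303  25  26] [array([627.8, 173.4]), array([17.6, 37.5]), np.float64(39.1)]
[ 199  138   70   99 2395]
((403.0423278808594, 352.15350341796875), (110.44410705566406, 74.87422180175781), 77.33102416992188) [[354.40552 306.48654]
 [427.4568  290.06528]
 [451.67914 397.82047]
 [378.62787 414.24173]]
```

View pics/w6.png

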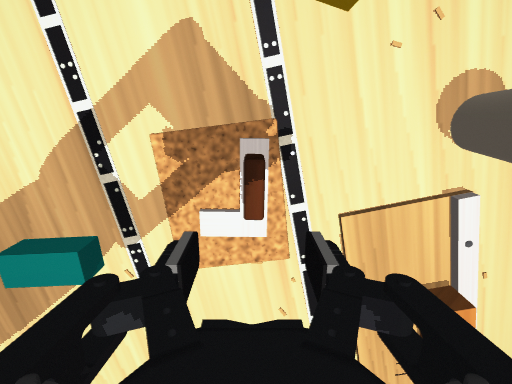

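The square is on its pad (pixels 199–269 × 138–237), with its grip at (254,187). I descend now.

Call:
carry_out --pt "0.006 0.007 -0.12 0 0 -0.007 0.7" --pt "0.006 0.007 -0.24 0 0 -0.007 0.7" --pt "0.006 0.007 -0.36 0 0 -0.007 0.7" --pt "0.006 0.007 -0.44 0 0 -0.007 0.7" --pt "0.006 0.007 -0.49 0 0 -0.007 0.7" --pt "0.006 0.007 -0.51 0 0 -0.007 0.7" --pt "0.006 0.007 -0.51 0 0 -0.007 0.7" --pt "0.006 0.007 -0.51 0 0 -0.007 0.7" --pt "0.006 0.007 -0.51 0 0 -0.007 0.7" --pt "0.006 0.007 -0.51 0 0 -0.007 0.7"

```text
t: 40.95
eef_pos: [0.4307, 0.3578, 0.0361]
orientation: [2.454, 1.961, 0.005]
ft_force: [-0.1, -0.3, -0.2]
grip_width: 0.701
grip_force: 0.0
```

Run:
```python
from h import *
pose()
```

```text
t 40.95 eef [0.4307 0.3578 0.0361] phi 167.26 tilt [0.0027 0.0016] F [-0.1 -0.3 -0.2] grip 0.701 0.0 j [ 0.55  0.3   1.84 -0.    0.99  0.77]
```

Call:
carry_out --pt "-0.014 -0.002 -0.026 0 0 0 0.7" --pt "-0.014 -0.002 -0.026 0 0 0 0.7" --pt "-0.014 -0.002 -0.026 0 0 0 0.7" --pt "-0.014 -0.002 -0.026 0 0 0 0" --pt "-0.014 -0.002 -0.026 0 0 0 0" --pt "-0.014 -0.002 -0.026 0 0 0 0" --pt "-0.014 -0.002 -0.026 0 0 0 0" --pt "-0.014 -0.002 -0.026 0 0 0 0" --pt "-0.014 -0.002 -0.026 0 0 0 0" --pt "-0.014 -0.002 -0.026 0 0 0 0"

```text
t: 41.78
eef_pos: [0.4263, 0.3568, 0.0281]
orientation: [2.454, 1.961, 0.001]
ft_force: [1.5, 0.3, 1.6]
grip_width: 0.223
grip_force: 59.1
```

Call:
carry_out --pt "0 0 0 0 0 0 0" --pt "0 0 0 0 0 0 0" --pt "0 0 0.05 0 0 0 0" --pt "0 0 0.1 0 0 0 0" --pt "0 0 0.2 0 0 0 0" --pt "0 0 0.3 0 0 0 0" --pt "0 0 0.4 0 0 0 0" --pt "0 0 0.4 0 0 0 0" --pt "0 0 0.4 0 0 0 0" --pt "0 0 0.4 0 0 0 0"

```text
t: 42.62
eef_pos: [0.4254, 0.3563, 0.1275]
orientation: [-2.454, -1.961, 0.001]
ft_force: [0.5, 0.6, -2.4]
grip_width: 0.224
grip_force: 59.0
```

Run:
```python
from h import *
pose();s=snap("wrist");save(s,"pics/w7.png")
P=cloud(s);hsv=cv2.cvtColor(s["frame"],cv2.COLOR_RGB2HSV);st=arm.state()
m=((P[...,2]>.08)&(P[...,2]<.125)&(hsv[...,1]<60)&(hsv[...,2]>90)).astype(np.uint8);m[330:]=0
k,l,sx,c=cv2.connectedComponentsWithStats(m)
for i in range(1,k):
    if sx[i,4]>150:
        r=cv2.minAreaRect(1000*P[l==i][:,:2].astype(np.float32));print(sx[i],np.nanmedian(P[l==i][:,2]),r,cv2.boxPoints(r).tolist())
```

```text
t 42.62 eef [0.4254 0.3563 0.1275] phi 167.27 tilt [-0.0007 -0.0004] F [ 0.5  0.6 -2.4] grip 0.224 59.0 j [0.56 0.16 1.81 0.   1.17 0.78]
[ 225  160   53   68 1921] 0.11224852734888457 ((430.5500793457031, 381.86181640625), (39.208431243896484, 29.871335983276367), 77.47268676757812) [[411.7177429199219, 365.9639587402344], [440.8778991699219, 359.4847106933594], [449.3824157714844, 397.7596740722656], [420.2222595214844, 404.2389221191406]]
[225 298  50  26 322] 0.11219824539289273 ((411.70074462890625, 303.4202880859375), (20.519330978393555, 32.6152458190918), 78.20452880859375) [[393.6402282714844, 296.7108459472656], [425.5667419433594, 290.0436706542969], [429.7612609863281, 310.1297302246094], [397.8347473144531, 316.7969055175781]]
```

View pics/w7.png

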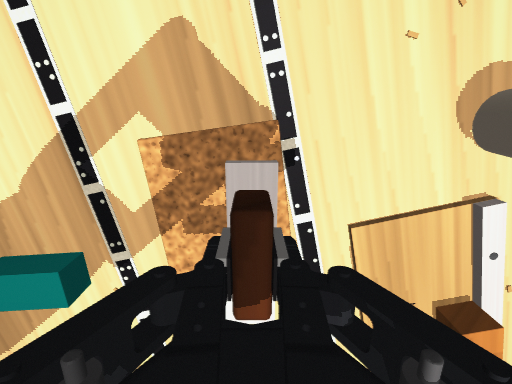

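The square is held level (plate at (250,175), short leg at (250,310)). I carry it to the corner.

Call:
carry_out --pt "0.05 -0.06 0.02 0 0 0.02 0" --pt "0.15 -0.12 0.04 0 0 0.04 0" --pt "0.25 -0.18 0.04 0 0 0.06 0" --pt "0.35 -0.24 0.04 0 0 0.08 0" --pt "0.45 -0.3 0.04 0 0 0.1 0" --pt "0.55 -0.36 0.04 0 0 0.12 0" --pt "0.65 -0.421 0.04 0 0 0.145 0" --pt "0.74 -0.421 0.04 0 0 0.145 0" --pt "0.762 -0.421 0 0 0 0.145 0" --pt "0.762 -0.421 0 0 0 0.145 0"

```text
t: 43.5
eef_pos: [0.6157, 0.2502, 0.1237]
orientation: [-2.215, -2.224, 0.007]
ft_force: [-0.4, -0.1, -3.1]
grip_width: 0.222
grip_force: 59.2
```

Call:
carry_out --pt "0 0 -0.06 0 0 0 0" --pt "0 0 -0.12 0 0 0 0" --pt "0 0 -0.18 0 0 0 0" --pt "0 0 -0.22 0 0 0 0" --pt "0 0 -0.25 0 0 0 0" --pt "0 0 -0.25 0 0 0 0" --pt "0 0 -0.25 0 0 0 0" --pt "0 0 -0.25 0 0 0 0" --pt "0 0 -0.25 0 0 0 0" --pt "0 0 -0.25 0 0 0 0"

```text
t: 44.33
eef_pos: [0.6172, 0.2516, 0.0665]
orientation: [2.215, 2.227, 0.003]
ft_force: [-0.1, -0.7, -2.0]
grip_width: 0.224
grip_force: 59.2
```

Run:
```python
from h import *
pose()
```

```text
t 44.33 eef [0.6172 0.2516 0.0665] phi -179.68 tilt [0.0019 0.0005] F [-0.1 -0.7 -2. ] grip 0.224 59.2 j [ 0.27  0.48  1.54 -0.    1.12  0.26]
```

Call:
carry_out --pt "-0.006 0 -0.03 0 0 0 0" --pt "-0.006 0 -0.06 0 0 0 0" --pt "-0.006 0 -0.09 0 0 0 0" --pt "-0.006 0 -0.115 0 0 0 0" --pt "-0.006 0 -0.125 0 0 0 0" --pt "-0.006 0 -0.129 0 0 0 0" --pt "-0.006 0 -0.129 0 0 0 0" --pt "-0.006 0 -0.129 0 0 0 0" --pt "-0.006 0 -0.129 0 0 0 0" --pt "-0.006 0 -0.129 0 0 0 0"

```text
t: 45.17
eef_pos: [0.6141, 0.2512, 0.034]
orientation: [-2.214, -2.227, 0.004]
ft_force: [-7.1, -3.5, 11.4]
grip_width: 0.222
grip_force: 61.4
```

Run:
```python
from h import *
pose();s=snap("wrist");P=cloud(s);hsv=cv2.cvtColor(s["frame"],cv2.COLOR_RGB2HSV)
np.savez("w8.npz",**s)
```

```text
t 45.17 eef [0.6141 0.2512 0.034 ] phi -179.68 tilt [-0.0025 -0.0007] F [-7.1 -3.5 11.4] grip 0.222 61.4 j [0.27 0.52 1.55 0.   1.07 0.26]
```

Call:
carry_out --pt "0 -0.004 0.002 0 0 0 0" --pt "0 -0.008 0.002 0 0 0 0" --pt "0 -0.012 0.002 0 0 0 0" --pt "0 -0.016 0.002 0 0 0 0" --pt "0 -0.02 0.002 0 0 0 0" --pt "0 -0.022 0.002 0 0 0 0" --pt "0 -0.022 0.002 0 0 0 0" --pt "0 -0.022 0.002 0 0 0 0" --pt "0 -0.022 0.002 0 0 0 0" --pt "0 -0.022 0.002 0 0 0 0"

```text
t: 46.05
eef_pos: [0.6158, 0.2463, 0.0342]
orientation: [2.215, 2.227, 0.003]
ft_force: [0.2, 2.6, 5.5]
grip_width: 0.224
grip_force: 60.5
```

Call:
carry_out --pt "0.004 0 0 0 0 0 0" --pt "0.008 0 0 0 0 0 0" --pt "0.012 0 0 0 0 0 0" --pt "0.016 0 0 0 0 0 0" --pt "0.016 0 0 0 0 0 0" --pt "0.016 0 0 0 0 0 0" --pt "0.016 0 0 0 0 0 0" --pt "0.016 0 0 0 0 0 0" --pt "0.016 0 0 0 0 0 0" --pt "0.016 0 0 0 0 0 0"

```text
t: 46.88
eef_pos: [0.6177, 0.246, 0.034]
orientation: [-2.214, -2.226, 0.004]
ft_force: [-7.6, 1.9, 10.8]
grip_width: 0.224
grip_force: 61.4
```

Run:
```python
from h import *
pose()
```

```text
t 46.88 eef [0.6177 0.246  0.034 ] phi -179.68 tilt [-0.003  -0.0003] F [-7.6  1.9 10.8] grip 0.224 61.4 j [0.26 0.52 1.55 0.   1.07 0.25]
```

Call:
carry_out --pt "0 -0.004 0 0 0 0 0" --pt "0 -0.008 0 0 0 0 0" --pt "0 -0.008 0 0 0 0 0" --pt "0 -0.008 0 0 0 0 0" --pt "0 -0.008 0 0 0 0 0" --pt "0.004 -0.008 0 0 0 0 0" --pt "0.008 -0.008 0 0 0 0 0" --pt "0.008 -0.008 0 0 0 0 0" --pt "0.008 -0.008 0 0 0 0 0" --pt "0.008 -0.008 0 0 0 0 0"

```text
t: 47.72
eef_pos: [0.6182, 0.2458, 0.034]
orientation: [-2.212, -2.223, 0.004]
ft_force: [-12.3, 8.0, 13.5]
grip_width: 0.224
grip_force: 61.9
```

Run:
```python
from h import *
pose()
```

```text
t 47.72 eef [0.6182 0.2458 0.034 ] phi -179.71 tilt [-0.0056  0.0019] F [-12.3   8.   13.5] grip 0.224 61.9 j [0.26 0.52 1.54 0.   1.08 0.25]
```

Call:
carry_out --pt "0 0 0 0 0 0 0.6" --pt "0 0 0 0 0 0 0.6" --pt "0 0 0 0 0 0 0.6" --pt "0 0 0 0 0 0 0.6" --pt "0 0 0 0 0 0 0.6" --pt "0 0 0.08 0 0 0 0.6" --pt "0 0 0.2 0 0 0 0.6" --pt "0 0 0.32 0 0 0 0.6" --pt "0 0 0.44 0 0 0 0.6" --pt "0 0 0.56 0 0 0 0.6"

```text
t: 48.55
eef_pos: [0.6209, 0.2435, 0.1746]
orientation: [2.216, 2.227, -0.001]
ft_force: [1.0, -0.2, -0.7]
grip_width: 0.599
grip_force: 0.0
```

Call:
carry_out --pt "-0.05 -0.12 0.1 0 0 0 0.6" --pt "-0.1 -0.24 0.2 0 0 0 0.6" --pt "-0.15 -0.36 0.3 0 0 0 0.6" --pt "-0.2 -0.5 0.3 0 0 0 0.5" --pt "-0.2 -0.5 0.3 0 0 0 0.5" --pt "-0.2 -0.5 0.3 0 0 0 0.5" --pt "-0.2 -0.5 0.3 0 0 0 0.5" --pt "-0.2 -0.5 0.3 0 0 0 0.5" --pt "-0.2 -0.5 0.3 0 0 0 0.5" --pt "-0.2 -0.5 0.3 0 0 0 0.5"

```text
t: 49.38
eef_pos: [0.5709, 0.1198, 0.2478]
orientation: [-2.213, -2.228, 0.001]
ft_force: [-0.2, -0.2, 0.0]
grip_width: 0.498
grip_force: 0.0
```

Run:
```python
from h import *
pose();s=blocks("wrist",.044,.06);save(s,"pics/w9.png")
P=cloud(s);hsv=cv2.cvtColor(s["frame"],cv2.COLOR_RGB2HSV)
m=((P[...,2]>.014)&(P[...,2]<.021)&(P[...,0]>.53)&(P[...,0]<.634)&(P[...,1]>.15)).astype(np.uint8)
k,l,st,c=cv2.connectedComponentsWithStats(m);i=1+np.argmax(st[1:,4]);print(st[i]);w=1000*P[l==i][:,:2].astype(np.float32)
r=cv2.minAreaRect(w);print(r,cv2.boxPoints(r).tolist())
```

```text
t 49.38 eef [0.5709 0.1198 0.2478] phi -179.61 tilt [-0.0012  0.    ] F [-0.2 -0.2  0. ] grip 0.498 0.0 j [0.07 0.12 1.63 0.   1.4  0.06]
blk [285  32  21  60] [array([618.1, 246.1]), array([20.3, 59.4]), np.float64(0.0)]
blk [267 123  38 199] [array([614.1,  37.8]), array([ 40.7, 286.2]), np.float64(0.3)]
[ 243   22   64  100 2031]
((596.2901611328125, 238.58782958984375), (75.10781860351562, 113.38973236083984), 0.08073505759239197) [[558.6563720703125, 295.229736328125], [558.816162109375, 181.84010314941406], [633.9239501953125, 181.9459228515625], [633.76416015625, 295.3355712890625]]
```

View pics/w9.png

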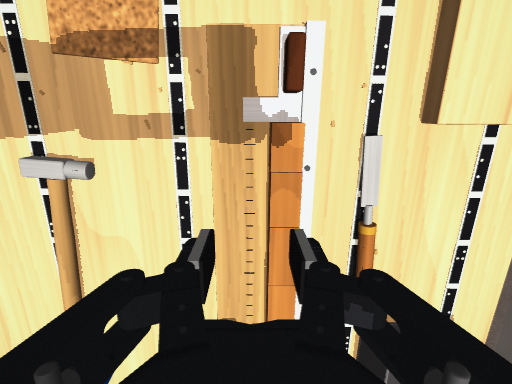

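The square sits flush in the corner (pixels 243–305 × 22–122). Next I go to the tape tab.

Call:
carry_out --pt "-0.05 -0.12 0 0 0 0 0.5" --pt "-0.1 -0.24 0 0 0 0 0.5" --pt "-0.143 -0.36 0 0 0 0 0.5" --pt "-0.143 -0.48 0 0 0 0 0.5" --pt "-0.143 -0.6 0 0 0 0 0.5" --pt "-0.143 -0.72 0 0 0 0 0.5" --pt "-0.143 -0.84 -0.1 0 0 0 0.5" --pt "-0.143 -0.9 -0.2 0 0 0 0.5" --pt "-0.143 -0.9 -0.2 0 0 0 0.5" --pt "-0.143 -0.9 -0.2 0 0 0 0.5"

```text
t: 50.27
eef_pos: [0.534, -0.106, 0.1967]
orientation: [-2.214, -2.223, 0.002]
ft_force: [0.3, -0.2, 0.3]
grip_width: 0.504
grip_force: 0.0
```

Call:
carry_out --pt "0 -0.1 -0.1 0 0 0 0.5" --pt "0 -0.17 -0.2 0 0 0 0.5" --pt "0 -0.17 -0.2 0 0 0 0.5" --pt "0 -0.17 -0.2 0 0 0 0.5" --pt "0 -0.17 -0.2 0 0 0 0.5" --pt "0 -0.17 -0.2 0 0 0 0.5" --pt "0 -0.17 -0.2 0 0 0 0.5" --pt "0 -0.17 -0.2 0 0 0 0.5" --pt "0 -0.17 -0.2 0 0 0 0.5" --pt "0 -0.17 -0.2 0 0 0 0.5"

```text
t: 51.1
eef_pos: [0.5354, -0.1484, 0.149]
orientation: [2.214, 2.228, 0.0]
ft_force: [-0.6, 0.4, -0.7]
grip_width: 0.495
grip_force: 0.0
```

Run:
```python
from h import *
pose();s=snap("wrist");save(s,"pics/w10.png")
P=cloud(s)
m=((P[...,2]>.038)&(P[...,2]<.05)&(abs(P[...,0]-.535)<.035)&(abs(P[...,1]+.148)<.03));print(m.sum(),np.nanmedian(P[m],0),cv2.minAreaRect(1000*P[m][:,:2].astype(np.float32)))
```

```text
t 51.10 eef [ 0.5354 -0.1484  0.149 ] phi -179.66 tilt [ 0.0006 -0.0003] F [-0.6  0.4 -0.7] grip 0.495 0.0 j [-0.41  0.14  1.8   0.    1.21 -0.42]
449 [ 0.53468535 -0.14721299  0.04568811] ((534.3289794921875, -148.43833923339844), (23.154592514038086, 15.60285472869873), 0.606918215751648)
```

View pics/w10.png

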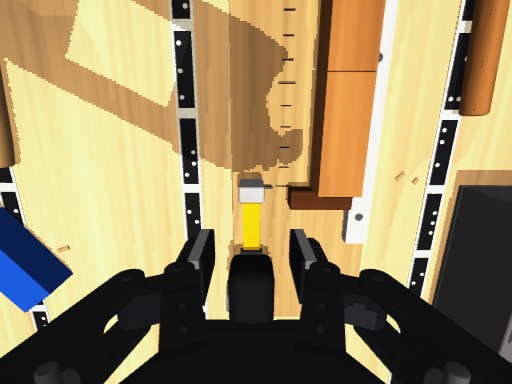

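The tab is at (251,190), under the tool. I descend and grip it.

Call:
carry_out --pt "-0.003 0 -0.12 0 0 0 0.5" --pt "-0.003 0 -0.24 0 0 0 0.5" --pt "-0.003 0 -0.36 0 0 0 0.5" --pt "-0.003 0 -0.43 0 0 0 0.5" --pt "-0.003 0 -0.458 0 0 0 0.5" --pt "-0.003 0 -0.458 0 0 0 0.5" --pt "-0.003 0 -0.458 0 0 0 0" --pt "-0.003 0 -0.458 0 0 0 0" --pt "-0.003 0 -0.458 0 0 0 0" --pt "-0.003 0 -0.458 0 0 0 0"

```text
t: 51.98
eef_pos: [0.5352, -0.1491, 0.0358]
orientation: [2.214, 2.226, 0.001]
ft_force: [-4.3, -0.3, 6.2]
grip_width: 0.264
grip_force: 60.2
```

Call:
carry_out --pt "0 0 0 0 0 0 0" --pt "0 0 0 0 0 0 0" --pt "0 0 0 0 0 0 0" --pt "0 0 0 0 0 0 0" --pt "0 0 0 0 0 0 0" --pt "0 0 0 0 0 0 0" --pt "0 0 0 0 0 0 0" --pt "0 0 0 0 0 0 0" --pt "0 0 0 0 0 0 0" --pt "0 0 0 0 0 0 0"

```text
t: 52.82
eef_pos: [0.5352, -0.1491, 0.0358]
orientation: [2.214, 2.226, 0.001]
ft_force: [-4.6, 0.5, 6.7]
grip_width: 0.268
grip_force: 60.3
```

Run:
```python
from h import *
pose()
```

```text
t 52.82 eef [ 0.5352 -0.1491  0.0358] phi -179.68 tilt [ 0.0016 -0.001 ] F [-4.6  0.5  6.7] grip 0.268 60.3 j [-0.41  0.29  1.85 -0.    0.99 -0.42]
```

Call:
carry_out --pt "0 0.07 0 0 0 0 0" --pt "-0.001 0.14 0 0 0 0 0" --pt "-0.001 0.21 0 0 0 0 0" --pt "-0.002 0.28 0 0 0 0 0" --pt "-0.002 0.35 0 0 0 0 0" --pt "-0.002 0.42 0 0 0 0 0" --pt "-0.003 0.49 0 0 0 0 0" --pt "-0.003 0.56 0 0 0 0 0" --pt "-0.004 0.63 0 0 0 0 0" --pt "-0.004 0.66 0 0 0 0 0"

```text
t: 53.65
eef_pos: [0.5347, 0.0166, 0.0358]
orientation: [2.212, 2.226, 0.001]
ft_force: [-3.9, -7.0, 4.8]
grip_width: 0.266
grip_force: 60.7
```

Call:
carry_out --pt "0 0.07 0 0 0 0 0" --pt "-0.001 0.14 0 0 0 0 0" --pt "-0.001 0.21 0 0 0 0 0" --pt "-0.002 0.28 0 0 0 0 0" --pt "-0.002 0.35 0 0 0 0 0" --pt "-0.002 0.42 0 0 0 0 0" --pt "-0.003 0.49 0 0 0 0 0" --pt "-0.003 0.56 0 0 0 0 0" --pt "-0.004 0.63 0 0 0 0 0" --pt "-0.004 0.66 0 0 0 0 0"

```text
t: 54.48
eef_pos: [0.5341, 0.1819, 0.0358]
orientation: [2.212, 2.226, 0.003]
ft_force: [-0.4, -6.9, 6.1]
grip_width: 0.268
grip_force: 60.8
```

Call:
carry_out --pt "0 0 0 0 0 0 0" --pt "0 0 0 0 0 0 0" --pt "0 0 0 0 0 0 0" --pt "0 0 0 0 0 0 0" --pt "0 0 0 0 0 0 0" --pt "0 0 0 0 0 0 0" --pt "0 0 0 0 0 0 0" --pt "0 0 0 0 0 0 0" --pt "0 0 0 0 0 0 0" --pt "0 0 0 0 0 0 0"

```text
t: 55.32
eef_pos: [0.5342, 0.1804, 0.0358]
orientation: [2.213, 2.225, 0.003]
ft_force: [-1.2, -4.9, 7.0]
grip_width: 0.264
grip_force: 60.8
```

Run:
```python
from h import *
pose();s=snap("wrist");save(s,"pics/w11.png")
P=cloud(s);hsv=cv2.cvtColor(s["frame"],cv2.COLOR_RGB2HSV)
m=((P[...,2]>.041)&(P[...,2]<.05)&(abs(P[...,0]-.5335)<.01)&(abs(P[...,1]-.181)<.05)&(hsv[...,1]<80)&(hsv[...,2]>70));print(m.sum())
if m.sum()>5:print(P[m].min(0),P[m].max(0))
m=((P[...,2]>.014)&(P[...,2]<.021)&(P[...,0]>.545)&(P[...,0]<.634)&(P[...,1]>.15)&(P[...,1]<.31));print(cv2.minAreaRect(1000*P[m][:,:2].astype(np.float32)))
t=snap("top");cv2.imwrite("pics/top11.png",cv2.resize(t["frame"][130:220,150:360,::-1],None,fx=3.8,fy=3.8,interpolation=cv2.INTER_CUBIC))
```

```text
t 55.32 eef [0.5342 0.1804 0.0358] phi -179.69 tilt [ 0.0033 -0.0007] F [-1.2 -4.9  7. ] grip 0.264 60.8 j [ 0.19  0.31  1.83 -0.    0.99  0.18]
1152
[0.52350024 0.17284573 0.04102309] [0.54349788 0.18897119 0.04798162]
((613.3856201171875, 226.7991180419922), (141.19117736816406, 81.57329559326172), 60.483333587646484)
```

View pics/w11.png

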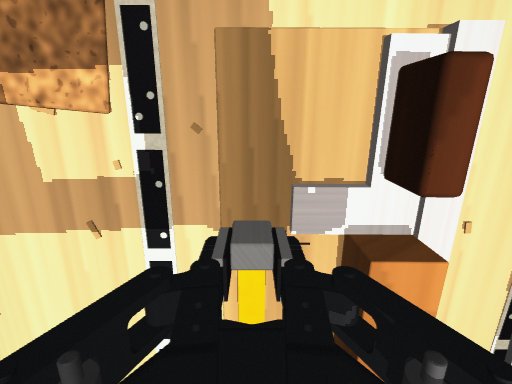

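The pointer tip is at (305,243), just below the square's edge at row 235. I check the offset numerically while holding.

Run:
```python
from h import *
pose();s=snap("wrist")
g=s["frame"].sum(2)
print(g[225:252,[301,303,305,307,320,330,340]])
print(cast(s,[[304,243],[309,243]],.015).round(4),cast(s,[[300,235],[325,235]],.018).round(4))
```

```text
t 55.42 eef [0.5341 0.1804 0.0358] phi -179.69 tilt [ 0.0033 -0.0007] F [-1.4 -5.3  6.5] grip 0.263 60.8 j [ 0.19  0.31  1.83 -0.    0.99  0.18]
[[507 505 508 507 512 515 517]
 [513 512 517 514 521 518 519]
 [514 512 510 512 516 519 528]
 [509 512 507 513 517 517 740]
 [504 507 506 505 509 513 739]
 [496 498 499 501 502 514 737]
 [509 508 507 507 510 738 738]
 [513 515 515 517 519 739 739]
 [518 515 519 519 526 740 738]
 [519 520 512 516 616 667 590]
 [502 499 503 506 550 551 335]
 [492 495 500 509 551 550 338]
 [479 478 499 507 551 549 331]
 [478 484 501 510 550 549 333]
 [481 480 501 512 552 549 335]
 [480 487 499 508 551 551 335]
 [479 480 502 510 550 549 334]
 [356 361 378 383 554 552 335]
 [ 92  91  98  93 552 550 330]
 [187 191 197 198 551 550 332]
 [460 491 503 508 550 551 330]
 [446 490 504 512 551 550 328]
 [235 493 502 510 553 551 330]
 [237 493 502 512 553 549 327]
 [146 493 504 513 555 552 326]
 [ 49 469 502 511 551 550 326]
 [ 50 472 505 514 551 551 324]]
[[0.5674 0.1732 0.015 ]
 [0.5706 0.1732 0.015 ]] [[0.5639 0.1801 0.018 ]
 [0.5794 0.1802 0.018 ]]
```

Call:
carry_out --pt "0 0 0 0 0 0 0" --pt "0 0 0 0 0 0 0" --pt "0 0 0 0 0 0 0" --pt "0 0 0 0 0 0 0" --pt "0 0 0 0 0 0 0" --pt "0 0 0 0 0 0 0" --pt "0 0 0 0 0 0 0" --pt "0 0 0 0 0 0 0" --pt "0 0 0 0 0 0 0" --pt "0 0 0 0 0 0 0"

```text
t: 56.3
eef_pos: [0.5341, 0.1804, 0.0358]
orientation: [2.213, 2.225, 0.003]
ft_force: [-0.5, -5.0, 7.2]
grip_width: 0.26
grip_force: 60.8
```

That dark mark at (305,243) is a ruler tick on the base, since it casts to x = 0.57 where the pointer should be at 0.556. The tab centre measures y = 0.181 and the square's edge y = 0.1805, so they are level. I hold a little longer and then let go.

Call:
carry_out --pt "0 0 0 0 0 0 0" --pt "0 0 0 0 0 0 0" --pt "0 0 0 0 0 0 0" --pt "0 0 0 0 0 0 0" --pt "0 0 0 0 0 0 0" --pt "0 0 0 0 0 0 0" --pt "0 0 0 0 0 0 0" --pt "0 0 0 0 0 0 0" --pt "0 0 0 0 0 0 0" --pt "0 0 0 0 0 0 0"

```text
t: 57.13
eef_pos: [0.5342, 0.1804, 0.0358]
orientation: [2.213, 2.225, 0.003]
ft_force: [-1.4, -6.1, 6.2]
grip_width: 0.262
grip_force: 60.8
```

Call:
carry_out --pt "0 0 0 0 0 0 0.45" --pt "0 0 0 0 0 0 0.45" --pt "0 0 0 0 0 0 0.45" --pt "0 0 0 0 0 0 0.45" --pt "0 0 0 0 0 0 0.45" --pt "0 0 0 0 0 0 0.45" --pt "0 0 0 0 0 0 0.45" --pt "0 0 0 0 0 0 0.45" --pt "0 0 0 0 0 0 0.45" --pt "0 0 0 0 0 0 0.45"

```text
t: 57.97
eef_pos: [0.5324, 0.1814, 0.034]
orientation: [-2.215, -2.228, 0.0]
ft_force: [-0.0, 0.9, 0.3]
grip_width: 0.445
grip_force: 0.0
```

Call:
carry_out --pt "0 0 0 0 0 0 0.45" --pt "0 0 0 0 0 0 0.45" --pt "0 0 0 0 0 0 0.45" --pt "0 0 0 0 0 0 0.45" --pt "0 0 0.1 0 0 0 0.45" --pt "0 0 0.2 0 0 0 0.45" --pt "0 0 0.35 0 0 0 0.45" --pt "0 0 0.5 0 0 0 0.45" --pt "0 0 0.6 0 0 0 0.45" --pt "0 0 0.6 0 0 0 0.45"

```text
t: 58.8
eef_pos: [0.5364, 0.1822, 0.1915]
orientation: [2.21, 2.223, 0.015]
ft_force: [1.4, -0.7, 0.7]
grip_width: 0.453
grip_force: 0.0
```

Run:
```python
from h import *
pose();s=blocks("wrist",.044,.06);t=blocks("top",.034,.062)
P=cloud(t);m=((P[...,2]>.036)&(P[...,2]<.05)&(abs(P[...,0]-.533)<.015)&(P[...,1]>-.18)&(P[...,1]<.17));print(m.sum(),P[m].mean(0))
```

```text
t 58.80 eef [0.5364 0.1822 0.1915] phi -179.68 tilt [0.0116 0.0022] F [ 1.4 -0.7  0.7] grip 0.453 0.0 j [0.19 0.11 1.74 0.   1.28 0.18]
blk [365   0  44  23] [array([656.1, 341.1]), array([ 8.4, 40. ]), np.float64(64.8)]
blk [320  90  27  63] [array([617.9, 246.6]), array([58.9, 20.5]), np.float64(89.6)]
blk [300 184  42  83] [array([613.3, 133.4]), array([40.8, 97.5]), np.float64(0.8)]
blk [225 147  81  13] [array([6.122e+02, 2.000e-01]), array([ 43.3, 301.3]), np.float64(0.1)]
26 [ 0.53362276 -0.14805948  0.04467157]
```

The tape is home. I go back to the square's grip.

Call:
carry_out --pt "0.1 0.08 0 0 0 0 0.6" --pt "0.2 0.16 0 0 0 0 0.6" --pt "0.3 0.24 -0.1 0 0 0 0.6" --pt "0.336 0.26 -0.2 0 0 0 0.6" --pt "0.336 0.26 -0.34 0 0 0 0.6" --pt "0.336 0.26 -0.34 0 0 0 0.6" --pt "0.336 0.26 -0.34 0 0 0 0.6" --pt "0.336 0.26 -0.34 0 0 0 0.6" --pt "0.336 0.26 -0.34 0 0 0 0.6" --pt "0.336 0.26 -0.34 0 0 0 0.6"

```text
t: 59.73
eef_pos: [0.6178, 0.2466, 0.1019]
orientation: [2.214, 2.226, 0.006]
ft_force: [0.6, 0.8, 0.1]
grip_width: 0.601
grip_force: 0.0
```

Run:
```python
from h import *
pose();s=blocks("wrist",.044,.06)
```

```text
t 59.73 eef [0.6178 0.2466 0.1019] phi -179.70 tilt [0.004  0.0011] F [0.6 0.8 0.1] grip 0.601 0.0 j [ 0.26  0.43  1.53 -0.    1.18  0.26]
blk [350   0  41  77] [array([690.4, 362.2]), array([46.1, 13.5]), np.float64(79.0)]
blk [282  32  45  55] [array([646.7, 347.7]), array([ 7.7, 41. ]), np.float64(42.1)]
blk [238 174  29  81] [array([618.2, 246.8]), array([19.8, 59.7]), np.float64(0.4)]
blk [222 285  49  39] [array([613.5, 166. ]), array([33.5, 39.8]), np.float64(89.7)]
```

Call:
carry_out --pt "0 0 -0.1 0 0 0 0.6" --pt "0 0 -0.2 0 0 0 0.6" --pt "0 0 -0.262 0 0 0 0.6" --pt "0 0 -0.262 0 0 0 0.6" --pt "0 0 -0.262 0 0 0 0.6" --pt "0 0 -0.262 0 0 0 0" --pt "0 0 -0.262 0 0 0 0" --pt "0 0 -0.262 0 0 0 0" --pt "0 0 -0.262 0 0 0 0" --pt "0 0 -0.262 0 0 0 0"

```text
t: 60.62
eef_pos: [0.6181, 0.2469, 0.0358]
orientation: [2.214, 2.226, 0.005]
ft_force: [0.1, 0.4, 6.2]
grip_width: 0.228
grip_force: 59.7
```

Call:
carry_out --pt "0 0 0 0 0 0 0" --pt "0 0.006 0 0 0 0 0" --pt "0 0.012 0.004 0 0 0 0" --pt "-0.004 0.012 0.01 0 0 0 0" --pt "-0.008 0.012 0.04 0 0 0 0" --pt "-0.008 0.012 0.12 0 0 0 0" --pt "-0.008 0.012 0.22 0 0 0 0" --pt "-0.008 0.012 0.34 0 0 0 0" --pt "-0.008 0.012 0.4 0 0 0 0" --pt "-0.008 0.012 0.4 0 0 0 0"

```text
t: 61.45
eef_pos: [0.617, 0.2504, 0.139]
orientation: [2.212, 2.225, 0.011]
ft_force: [1.1, 0.8, -0.7]
grip_width: 0.228
grip_force: 58.9
```

Run:
```python
from h import *
pose()
```

```text
t 61.45 eef [0.617  0.2504 0.139 ] phi -179.67 tilt [0.0077 0.0024] F [ 1.1  0.8 -0.7] grip 0.228 58.9 j [0.27 0.39 1.51 0.   1.23 0.26]
```

Call:
carry_out --pt "-0.1 0.05 0.02 0 0 -0.02 0" --pt "-0.2 0.1 0.02 0 0 -0.04 0" --pt "-0.3 0.15 0.02 0 0 -0.06 0" --pt "-0.4 0.2 0.02 0 0 -0.08 0" --pt "-0.5 0.25 0.02 0 0 -0.1 0" --pt "-0.6 0.3 0.02 0 0 -0.12 0" --pt "-0.7 0.35 0.02 0 0 -0.144 0" --pt "-0.8 0.406 0 0 0 -0.144 0" --pt "-0.8 0.406 0 0 0 -0.144 0" --pt "-0.8 0.406 0 0 0 -0.144 0"

```text
t: 62.28
eef_pos: [0.4119, 0.3509, 0.1317]
orientation: [-2.449, -1.967, 0.005]
ft_force: [0.4, 0.2, -1.2]
grip_width: 0.224
grip_force: 59.4
```

Call:
carry_out --pt "0 0 -0.08 0 0 0 0" --pt "0 0 -0.16 0 0 0 0" --pt "0 0 -0.24 0 0 0 0" --pt "0 0 -0.32 0 0 0 0" --pt "0 0 -0.36 0 0 0 0" --pt "0 0 -0.38 0 0 0 0" --pt "0 0 -0.38 0 0 0 0" --pt "0 0 -0.38 0 0 0 0" --pt "0 0 -0.38 0 0 0 0" --pt "0 0 -0.38 0 0 0 0"

```text
t: 63.12
eef_pos: [0.4155, 0.3515, 0.0399]
orientation: [2.452, 1.963, 0.004]
ft_force: [0.3, 0.2, -1.7]
grip_width: 0.222
grip_force: 59.4
```

Run:
```python
from h import *
pose();t=snap("top");hsv=cv2.cvtColor(t["frame"],cv2.COLOR_RGB2HSV);P=cloud(t)
s=snap("wrist");save(s,"pics/w12.png")
```

```text
t 63.12 eef [0.4155 0.3515 0.0399] phi 167.36 tilt [0.0021 0.0013] F [ 0.3  0.2 -1.7] grip 0.222 59.4 j [ 0.56  0.26  1.88 -0.    0.99  0.78]
```

View pics/w12.png

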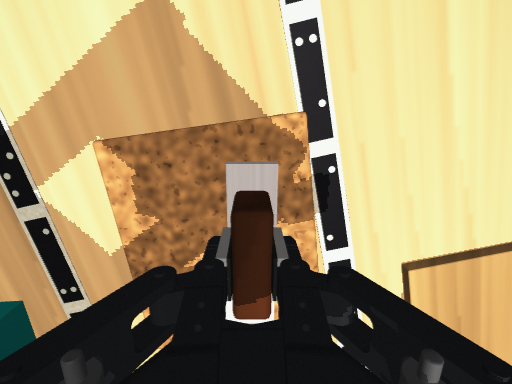

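The square hangs over the pad (pad 95–320 × 112–270, plate at (250,175)). I lower, release and retreat.

Call:
carry_out --pt "0 0 -0.012 0 0 0 0" --pt "0 0 -0.024 0 0 0 0" --pt "0 0 -0.034 0 0 0 0" --pt "0 0 -0.04 0 0 0 0" --pt "0 0 -0.04 0 0 0 0" --pt "0 0 -0.04 0 0 0 0" --pt "0 0 -0.04 0 0 0 0" --pt "0 0 -0.04 0 0 0 0" --pt "0 0 -0.04 0 0 0 0" --pt "0 0 -0.04 0 0 0 0"

```text
t: 64.05
eef_pos: [0.4145, 0.351, 0.0298]
orientation: [2.452, 1.964, -0.001]
ft_force: [-5.1, -3.7, 11.1]
grip_width: 0.221
grip_force: 61.3
```

Call:
carry_out --pt "0 0 0 0 0 0 0.7" --pt "0 0 0 0 0 0 0.7" --pt "0 0 0 0 0 0 0.7" --pt "0 0 0 0 0 0 0.7" --pt "0 0 0 0 0 0 0.7" --pt "0 0 0.1 0 0 0 0.7" --pt "0 0 0.2 0 0 0 0.7" --pt "0 0 0.35 0 0 0 0.7" --pt "0 0 0.5 0 0 0 0.7" --pt "0 0 0.64 0 0 0 0.7"

```text
t: 64.88
eef_pos: [0.4142, 0.3508, 0.1902]
orientation: [-2.453, -1.963, 0.0]
ft_force: [1.4, 1.3, 0.2]
grip_width: 0.701
grip_force: 0.0
```

Call:
carry_out --pt "0 -0.1 0.1 0 0 0 0.7" --pt "0 -0.2 0.2 0 0 0 0.7" --pt "0 -0.3 0.3 0 0 0 0.7" --pt "0.1 -0.45 0.4 0 0 0.07 0.7" --pt "0.2 -0.6 0.4 0 0 0.14 0.7" --pt "0.3 -0.75 0.4 0 0 0.14 0.7" --pt "0.4 -0.9 0.4 0 0 0.14 0.7" --pt "0.4 -0.9 0.4 0 0 0.14 0.7" --pt "0.4 -0.9 0.4 0 0 0.14 0.7" --pt "0.4 -0.9 0.4 0 0 0.14 0.7"

```text
t: 65.72
eef_pos: [0.5147, 0.1248, 0.2881]
orientation: [-2.225, -2.217, 0.001]
ft_force: [0.1, 0.8, -0.5]
grip_width: 0.699
grip_force: 0.0
```

Run:
```python
from h import *
pose();s=blocks("wrist",.044,.06)
t=blocks("top",.034,.062);P=cloud(t)
m=((P[...,2]>.036)&(P[...,2]<.05)&(abs(P[...,0]-.533)<.015)&(P[...,1]>-.18)&(P[...,1]<.17));print("tab",m.sum(),P[m].mean(0) if m.sum() else 0)
h=cv2.cvtColor(t["frame"],cv2.COLOR_RGB2HSV)
m=((P[...,2]>.007)&(P[...,2]<.018)&(h[...,1]<60)&(h[...,2]>120)&(abs(P[...,0]-.4)<.09)&(abs(P[...,1]-.34)<.1));print("sq",m.sum(),np.nanstd(P[m][:,2]),cv2.minAreaRect(1000*P[m][:,:2].astype(np.float32)))
cv2.imwrite("pics/fin.png",np.hstack([s["frame"][100:340,:,::-1],t["frame"][110:350,140:400,::-1]]))
```

```text
t 65.72 eef [0.5147 0.1248 0.2881] phi 179.80 tilt [-0.0009  0.0002] F [ 0.1  0.8 -0.5] grip 0.699 0.0 j [ 0.09 -0.04  1.71  0.    1.47  0.09]
blk [155   0  18   8] [array([409.9, 323.1]), array([19.5,  8.4]), np.float64(6.5)]
blk [300 125  41 202] [array([614. ,  17.1]), array([ 40.7, 328.8]), np.float64(0.4)]
blk [243 147  63  13] [array([611.6, -34. ]), array([ 42.7, 233. ]), np.float64(0.1)]
blk [162 200  17   9] [array([411.6, 349.4]), array([56.2, 19.9]), np.float64(76.9)]
tab 22 [ 0.5335974  -0.14870069  0.0454739 ]
sq 157 0.0029058818914919596 ((415.5227355957031, 337.7898864746094), (161.95909118652344, 102.69764709472656), 32.909278869628906)
```

View pics/fin.png

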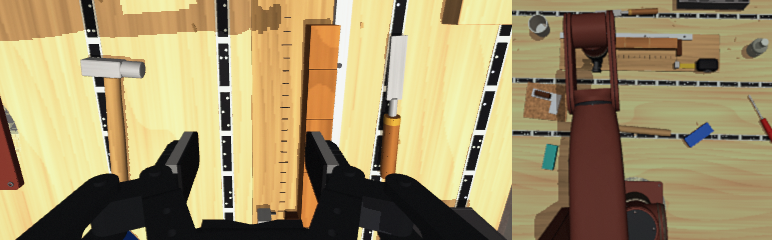

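The row is intact (329 × 41 mm, at pixels (320,25) to (318,225)), the square is on its pad, the tape is home and the bystanders are in place. I hand the job in.

```bash
python3 -c "
from station import arm
print(arm.sign_off())"
```

```text
the job is handed in; nothing more can be done
None
```

I handed the job in, and the sign-off returned no verdict: all four blocks (105, 90, 75, 60) are in the jig, longest at the stop; the tape was held level with the square's edge for about 2.5 s and is home; the square is back on its pad, with no bystander visibly moved.

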